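# Set up the roller bed for wire wrapping

## Task

Set up the wire-wrapping job: lay every brass rod from the table onto the roller bed, each in a trough of its own, centred across the two rows of wheels and set down so that it lies still, and slide the coil of wire up off its spindle and lay it flat in the middle of the leather pad. When all of that is done, take the new tag out of its stand and hang it by its window on the arm of the hook, between the old tag and the tip, without knocking the old tag off; leave everything hanging or lying at rest.

Things in the scene. Friction and masses are not known exactly. Their poses are not given: they have to be found in the camera images.
- rod0: Plain round brass rod, 20 mm thick and 130 mm long, at first lying loose on the table; the five rods are alike and some may be absent. Origin at its middle, x along the rod. It rolls if pushed sideways, but lies still on the cloth.
- rod1: Plain round brass rod, 20 mm thick and 130 mm long, at first lying loose on the table; the five rods are alike and some may be absent. Origin at its middle, x along the rod. It rolls if pushed sideways, but lies still on the cloth.
- rod2: Plain round brass rod, 20 mm thick and 130 mm long, at first lying loose on the table; the five rods are alike and some may be absent. Origin at its middle, x along the rod. It rolls if pushed sideways, but lies still on the cloth.
- rod3: Plain round brass rod, 20 mm thick and 130 mm long, at first lying loose on the table; the five rods are alike and some may be absent. Origin at its middle, x along the rod. It rolls if pushed sideways, but lies still on the cloth.
- rod4: Plain round brass rod, 20 mm thick and 130 mm long, at first lying loose on the table; the five rods are alike and some may be absent. Origin at its middle, x along the rod. It rolls if pushed sideways, but lies still on the cloth.
- bed: Fixed roller bed: wood base 134 (x) x 316 (y) mm, steel side rails with tops 31 mm up, six free-turning 8 mm axles along x at y = -125, -75, -25, 25, 75, 125 mm, 26 mm up. Two black wheels an axle, 44 mm in diameter, 16 mm wide, centred at x = -45 and 45 mm; between them is room for fingers down to the axles (30 mm up). Origin on the table under its middle.
- bed_mid (a point): Middle of the middle trough: where the centre of a rod seated there lies, 46 mm above the table. The five troughs between neighbouring axles are at y = -100, -50, 0, 50, 100 mm in the bed's frame; a seated rod lies along x across both rows of wheels, sunk 12 mm below where it would lie on a wheel's top (wheel tops 48 mm up).
- coil: Coil of brass wire, a stiff ring: 56 mm outside diameter, 24 mm hole, 34 mm high, at first threaded on the spindle. Origin at the centre of its underside, z along its axis.
- spindle: Fixed wire spindle: round wooden foot 68 mm across and 12 mm high with an upright steel post 16 mm thick whose top is 62 mm above the table. The coil rests on the foot. Origin on the table on the post's axis.
- pad: Fixed flat brown leather-covered pad, 200 x 140 mm, 14 mm high, firm, lying on the table. Origin on the table under its middle; its long side runs 18 degrees counter-clockwise (from above) of its own x axis.
- tag_stand: Fixed dark wooden stand, 46 x 80 mm, 30 mm high, with one slot along its y, 11 mm wide, 66 mm long and 22 mm deep (slot floor 8 mm above the table), in which the new tag stands. Origin on the table under its middle.
- new_tag: Upright plywood job tag that at first stands in the slot of the stand: 8 mm thick (x), 56 mm wide (y), 112 mm high (z). It has a square window 36 x 36 mm, from 44 to 80 mm above its lower edge, and a finger tab 32 mm wide at the top, 90 to 112 mm above its lower edge. Origin at the middle of its lower edge.
- new_tag_edge (a point): Middle of the upper edge of the new tag's window (80 mm above its lower edge); this edge rests on the hook when it hangs.
- old_tag: A tag exactly like the new one, already hanging on the hook close to the post. Origin at the middle of its lower edge.
- old_tag_edge (a point): Middle of the upper edge of the old tag's window.
- hook: Fixed hook stand: steel foot 90 x 80 mm, 12 mm high, post 14 mm thick and 152 mm high, with a level round arm 8 mm thick that points from the post along the stand's -x for 110 mm; the arm's upper side is 150 mm above the table. Origin on the table on the post's axis.
- hook_tip (a point): Top of the short upturned tip at the free end of the arm: 110 mm from the post's axis, 160 mm above the table (10 mm above the arm's upper side).
There are look-alikes about, which are no part of the job. Leave any green or purple look-alike of the new_tag alone.

How it is judged:
By the outcome, as a careful person would: the job done as asked, in the order asked, and still so for the second after the job is handed in, with the robot touching nothing.
Of rod0, rod1, rod2, rod3, rod4 only 3 to 5 are there at a start; the rules pass over those that are not, and their reading is None.
At some moment in a run one of coil may be knocked a few centimetres aside while the robot is not near it.
It also fails if it takes over 210 s, if anything falls off the work surface, if the arm or the gripper's body presses on something with over 40 N, if the wrist force passes 120 N, or if a joint passes its speed limit or range.

## Robot

A 7-joint arm with a two-finger parallel gripper is mounted at the origin on a cart in front of the work surface, level with it; the furniture and walls round the work are solid. World frame = base frame: x ahead of the robot, y to its left, z up, the work surface at z = 0. Lengths are in mm, angles in rad, forces in N, time in s.
With the tool pointing down it reaches from about 400 to 925 mm from the base axis. Payload 4.1 kg.
Tool frame: the origin (TCP) lies midway between the tips of the shut fingers; the grasp point (between the pads) lies 19 mm behind it; z points along the fingers, y is the direction in which the jaws open and shut (so a half turn about z gives the same grasp; the last joint's range is limited). The gripper opens to 85 mm and grips with 20 to 120 N. Pads are 22 mm wide; open, the fingers measure 114 mm over their backs; the gripper's body (76 mm by 85 mm) begins 54 mm behind the grasp point. The pads swing forward as they close: fully open they stand 13 mm farther back than shut.
Start: joints at [-0.099, 0.398, 0.045, 1.537, -0.019, 1.207, -0.051], TCP at [650.034, 0.031, 231.347] pointing down, gripper open.
Joint ranges: [-2.82, 2.82], [-0.49, 2.23], [-1.37, 1.46], [0, 2.46], [-1.36, 4.5], [0.23, 2], [-2.94, 2.94]. Speed limits (rad/s): [2.57, 2.57, 3.14, 3.14, 3.14, 3.14, 3.14].

## Interface

Orientations are given as a rotation vector (axis times angle).
In Python, from rig import ctrl, optics gives the robot as it stands. The module is installed in compiled form; this text tells all that it offers.
- The arm moves only by the tool jog_arm, never from a script. Its argument "plan" is a list that holds one entry, the list of rows, each a list of 7 numbers: the closure, from 0 (fully open) to 1 (shut), then the shift along the tool's x, y, z in m, then the turn, a rotation vector about the tool's x, y, z in rad. A call has 1 to 8 rows; each row shifts and turns the commanded pose from where the row before left it, along the tool's axes as they then stand; what a row does not reach is not made up. A row lasts 1/8 s, in which the tool goes at most 62.5 mm and 10.7 degrees, less where a joint would pass 70% of its speed; a pose out of reach is approached as far as the arm can. A call with a gripper value outside its range is refused whole. The fingers move at their own pace and stop on an object; the grip force is fixed at half the most. Time passes only in rows, so rows that do not move let the fingers close. It gives the time, the measured TCP pose, the force and the opening at its end, in the units of the state.
- ctrl.get_obs(): the state, without advancing time (a new reading comes with each control period).
- optics.camera(name): name is "scene" or "side" or "wrist"; returns the picture (400x640x3 uint8, blue, green, red); there is no depth.
- optics.get_calibration(name): a dict with "vertical_fov" (degrees; the focal length in pixels is half the picture's height over the tangent of half this angle, whatever the lens; pixels are square), "cx", "cy" (the principal point, pixels), "D" ([k1, k2, p1, p2, k3] as OpenCV has them; the pictures are not rectified), "R" (3x3) and "t" (3): a world point X has camera coordinates R X + t; the wrist camera has in their place "hand_eye" (4x4, takes a point from camera to tool coordinates, whose origin is the TCP and whose axes are the flange's). Camera axes: x right, y down, z forward; pixel columns grow to the right and rows downward; lengths in mm; the calibration is good to about 2 mm. A picture is of the moment at which its call begins: read the wrist's pose just before it. get_calibration takes no time and is no camera call.
- ctrl.finish_job(): hands the job in, once; it reports no verdict.
The state is a dict: "t": time; "qpos": joint angles; "joint_velocities": joint speeds; "tau": joint torques, N m; "ee_pos": TCP position; "eef_rot": TCP orientation; "ft_force": force on the tool from outside, world axes, zero at the start; "moment": the same for the moment, N m; "finger_gap": finger opening in mm.
Only numpy, scipy, OpenCV 4.12 (cv2) and the standard library are available. Lean on these libraries where they do the work, as an engineer would, in place of code of your own. Each camera call takes 0.05 s, during which the arm holds its last target.

## Working session

There is one attempt and no reset: what is moved stays moved. The work goes in short steps, Python scripts to look and compute and a tool call to move; the robot and the scene stay as the last step left them, time stands still between calls to the robot, and variables do not carry over. Pictures are saved under pics/ and viewed, and the job is handed in when it is done.

Besides the shell and the picture viewer there is one more tool, called as name(argument=value, ...), one argument or row to a line, values as JSON. jog_arm: Moves the arm, as the interface text tells. Its arguments: {"type":"object","properties":{"plan":{"type":"array"}},"required":["plan"]}

```bash
ls; mkdir -p pics; python3 - <<'E'
from rig import ctrl, optics
import cv2, json
print(ctrl.get_obs())
for n in ("scene","side","wrist"):
    cv2.imwrite(f"pics/a_{n}.png",optics.camera(n)); print(n,optics.get_calibration(n))
E
```

```text
pics
{'t': 0.0, 'qpos': array([-0.09901257,  0.3991535 ,  0.04502147,  1.53789204, -0.01867999,
        1.2068734 , -0.05070827]), 'joint_velocities': array([-0.00076968,  0.0006565 , -0.0002437 ,  0.00011632,  0.0006868 ,
       -0.00129043,  0.00056515]), 'tau': array([-9.65094187e-04, -4.75129580e+01,  1.36406265e+00, -2.54227209e+01,
        1.14684159e-02,  9.53188282e-03,  3.56541250e-05]), 'ee_pos': array([6.49368881e+02, 3.09771690e-02, 2.30282729e+02]), 'eef_rot': array([-2.2204138 , -2.22071301,  0.00227026]), 'ft_force': array([-0.19516035,  0.49966604,  0.50322575]), 'moment': array([ 0.00550558,  0.03268277, -0.0034018 ]), 'finger_gap': 85.67472100015478}
scene {'vertical_fov': 56.871590620041836, 'cx': 317.9162740033288, 'cy': 197.78549265263862, 'D': array([-0.01882626,  0.        ,  0.        ,  0.        ,  0.        ]), 'R': array([[-0.81472238, -0.57975599, -0.0105086 ],
       [-0.41811788,  0.59993835, -0.68209341],
       [ 0.40175225, -0.55132293, -0.73118955]]), 't': array([461.64554692, 330.76605779, 893.22535597])}
side {'vertical_fov': 55.670660729369835, '
[... 159 characters left out ...]
35737373, -0.00982243],
       [-0.13726544, -0.33307042, -0.93285706],
       [ 0.33010704,  0.87255264, -0.3601128 ]]), 't': array([-544.04017755,  177.23366951, 1005.79499021])}
wrist {'vertical_fov': 64.57571530585042, 'cx': 318.61988381827325, 'cy': 197.619058735416, 'D': array([0.00968404, 0.        , 0.        , 0.        , 0.        ]), 'hand_eye': array([[-8.57120575e-04, -9.54107586e-01, -2.99462820e-01,
         7.70109529e+01],
       [ 9.99999410e-01, -6.17791179e-04, -8.93869958e-04,
         2.47763120e-02],
       [ 6.67842619e-04, -2.99463409e-01,  9.54107552e-01,
        -1.42735633e+02],
       [ 0.00000000e+00,  0.00000000e+00,  0.00000000e+00,
         1.00000000e+00]])}
```

View pics/a_scene.png

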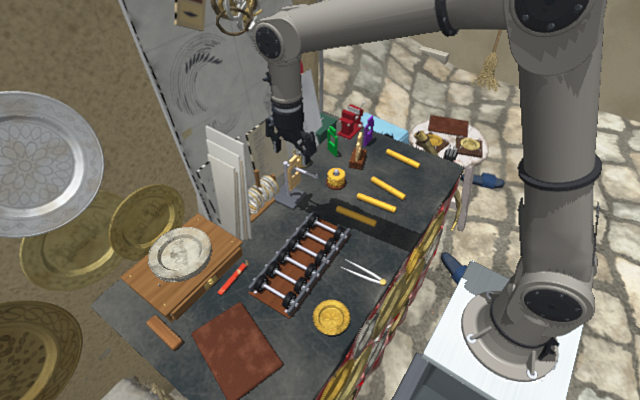

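View pics/a_side.png

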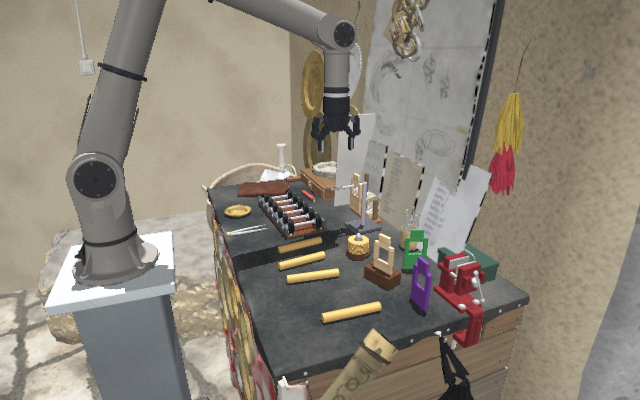

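View pics/a_wrist.png

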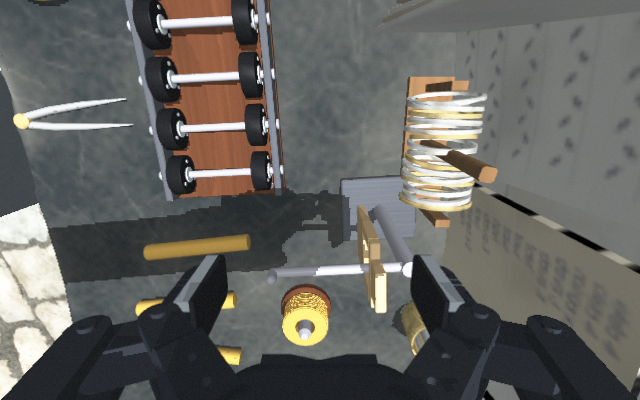

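```bash
cat > h.py <<'E'
import numpy as np, cv2
from rig import ctrl, optics
from scipy.spatial.transform import Rotation as Ro
def cam(name, obs=None):
    c=optics.get_calibration(name); f=200/np.tan(np.radians(c["vertical_fov"])/2)
    K=np.array([[f,0,c["cx"]],[0,f,c["cy"]],[0,0,1.]])
    if name=="wrist":
        obs=obs or ctrl.get_obs()
        T=np.eye(4);T[:3,:3]=Ro.from_rotvec(obs["eef_rot"]).as_matrix();T[:3,3]=obs["ee_pos"]
        W=np.linalg.inv(T@np.array(c["hand_eye"])); R,t=W[:3,:3],W[:3,3]
    else: R,t=np.array(c["R"]),np.array(c["t"])
    return K,np.array(c["D"],float),R,t
def unproj(C,uv,z):
    K,D,R,t=C
    p=cv2.undistortPoints(np.array(uv,float).reshape(-1,1,2),K,D).reshape(-1,2)
    d=np.c_[p,np.ones(len(p))]@R; o=-R.T@t
    s=(z-o[2])/d[:,2]; return o+d*s[:,None]
def proj(C,X):
    K,D,R,t=C
    return cv2.projectPoints(np.array(X,float).reshape(-1,3),cv2.Rodrigues(R)[0],t,K,D)[0].reshape(-1,2)
def crop(img,x0,y0,x1,y1,fn,s=None):
    s=s or min(800/(x1-x0),600/(y1-y0))
    cv2.imwrite(fn,cv2.resize(img[y0:y1,x0:x1],None,fx=s,fy=s,interpolation=cv2.INTER_CUBIC)); 
def tri(Cs,uvs):
    A=[];b=[]
    for C,uv in zip(Cs,uvs):
        K,D,R,t=C; p=cv2.undistortPoints(np.array(uv,float).reshape(1,1,2),K,D).ravel()
        d=R.T@np.r_[p,1];d/=np.linalg.norm(d);o=-R.T@t;P=np.eye(3)-np.outer(d,d);A.append(P);b.append(P@o)
    return np.linalg.lstsq(np.vstack(A),np.hstack(b),rcond=None)[0]
E
python3 - <<'E'
from h import *
a=cv2.imread("pics/a_scene.png");crop(a,230,100,470,280,"pics/b1.png")
a=cv2.imread("pics/a_side.png");crop(a,220,170,520,350,"pics/b2.png")
E
```

```text
(no output)
```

View pics/b1.png

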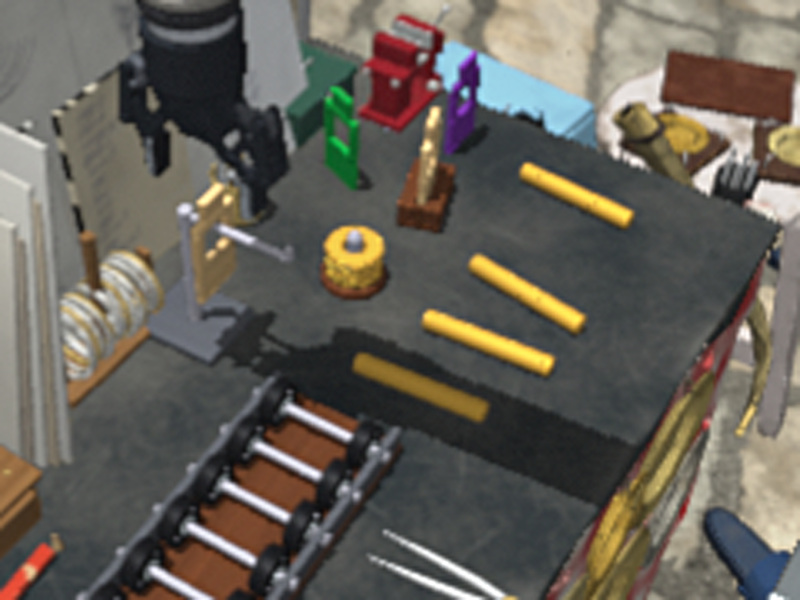

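View pics/b2.png

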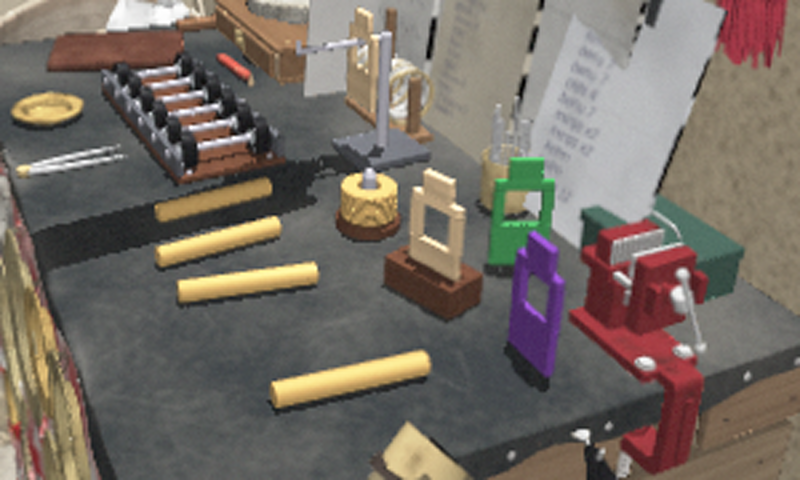

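jog_arm(
  plan=[
    [[0,-0.05,0,-0.02,0,0,0],[0,-0.05,0,-0.03,0,0,0],[0,-0.05,0,-0.03,0,0,0],[0,0,0,0,0,0,0]],
  ],
)

```text
t: 0.65
ee_pos: [650.0, -157.5, 314.3]
eef_rot: [2.227, 2.206, -0.0]
ft_force: [-0.2, -0.0, 0.0]
finger_gap: 85.1
```

```bash
python3 - <<'E'
from h import *
import pickle
o=ctrl.get_obs(); print(o["ee_pos"],o["t"])
im=optics.camera("wrist");cv2.imwrite("pics/c_w.png",im);pickle.dump(o,open("c.pkl","wb"))
cv2.imwrite("pics/c_scene.png",optics.camera("scene"))
E
```

```text
[ 650.00175422 -157.50692766  314.25455812] 0.65
```

View pics/c_w.png

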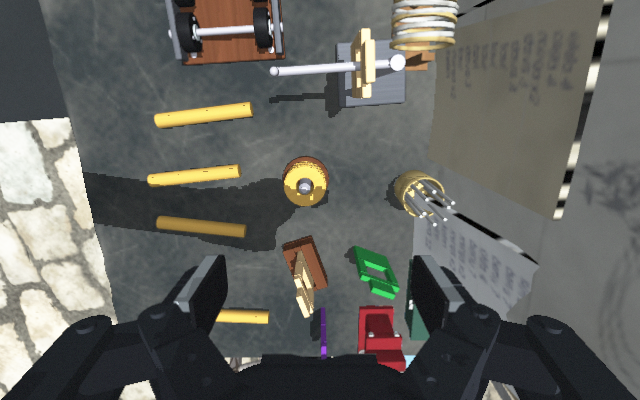

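```bash
python3 - <<'E'
from h import *
import pickle
o=pickle.load(open("c.pkl","rb"))
ims={"wrist":cv2.imread("pics/c_w.png"),"scene":cv2.imread("pics/a_scene.png"),"side":cv2.imread("pics/a_side.png")}
for n in ims:
    C=cam(n,o); hsv=cv2.cvtColor(ims[n],cv2.COLOR_BGR2HSV)
    m=cv2.inRange(hsv,(15,110,60),(35,255,255))
    k,l,st,ce=cv2.connectedComponentsWithStats(m)
    for i in range(1,k):
        if st[i,4]<60: continue
        pts=np.argwhere(l==i)[:,::-1].astype(float)
        P=unproj(C,pts,10)
        if P[:,0].min()<300 or P[:,0].max()>900 or abs(P[:,1]).max()>600: continue
        c,(w,h),a=cv2.minAreaRect(P[:,:2].astype(np.float32))
        if w<h: w,h,a=h,w,a-90
        print(n,ce[i].round(),P[:,:2].mean(0).round(1),np.round(c,1),round(w),round(h),round(a,1))
E
```

```text
wrist [417.  44.] [778.5 -16.9] [778.4 -16.9] 28 3 -0.7
wrist [421.  55.] [784.4 -30.5] [783.5 -31.3] 36 13 1.9
wrist [418.  66.] [782.5 -44. ] [780.5 -42.9] 25 8 -0.7
wrist [203. 115.] [ 494.7 -101.9] [ 494.1 -102.1] 136 20 6.6
wrist [305. 183.] [ 630.6 -200.2] [ 630.6 -200.5] 66 62 89.3
wrist [194. 175.] [ 470.3 -186.3] [ 469.7 -186.6] 137 20 6.0
wrist [201. 226.] [ 470.8 -265.6] [ 470.8 -265.6] 134 22 -7.4
wrist [243. 316.] [ 520.8 -429.5] [ 518.8 -429.2] 89 26 -3.7
scene [403. 158.] [ 499.1 -429. ] [ 501.4 -429.3] 137 34 -3.5
scene [336. 177.] [ 641.3 -209.6] [ 642.8 -211.5] 89 59 -55.5
scene [388. 188.] [ 472.4 -266.9] [ 474.2 -266.9] 136 30 -7.7
scene [376. 202.] [ 471.1 -187.5] [ 473.1 -187.2] 135 30 5.9
scene [261. 210.] [751.7  47.1] [754.   44.7] 109 22 87.2
scene [356. 216.] [ 495.7 -102.5] [ 497.4 -102.3] 137 28 6.3
scene [331. 317.] [373.5 214.7] [372.8 214.1] 92 92 35.2
side [238. 210.] [375.1 220.4] [374.4 221.8] 91 89 36.5
side [300. 244.] [496.7 -99. ] [499.3 -99. ] 140 39 7.0
side [358. 248.] [ 640.2 -180. ] [ 643.7 -177. ] 90 58 64.5
side [300. 262.] [ 466.9 -190.4] [ 473.  -191.3] 134 32 0.6
side [312. 277.] [ 469.1 -270. ] [ 472.4 -271.2] 130 25 -10.2
side [350. 313.] [ 497.1 -428.6] [ 502.1 -425.8] 138 30 -3.5
```

```bash
python3 - <<'E'
from h import *
C=cam("scene");print(unproj(C,[(300,263)],25), unproj(C,[(237,350)],14))
print(unproj(cam("side"),[(290,212)],25), unproj(cam("side"),[(265,188)],14))
E
```

```text
[[526.17090754 140.8531454   25.        ]] [[506.39243749 410.72604539  14.        ]]
[[530.58959084 101.27403163  25.        ]] [[517.57104641 397.49364672  14.        ]]
```

jog_arm(
  plan=[
    [[0,0.06,-0.02,-0.02,0,0,0],[0,0.06,-0.02,-0.02,0,0,0],[0,0.06,-0.02,-0.02,0,0,0],[0,0.06,-0.02,-0.02,0,0,0],[0,0.06,0,0,0,0,0],[0,0,0,0,0,0,0]],
  ],
)

```text
t: 1.5
ee_pos: [571.9, 145.8, 385.4]
eef_rot: [-2.201, -2.235, -0.001]
ft_force: [-0.5, -0.7, -1.4]
finger_gap: 85.4
```

```bash
python3 - <<'E'
from h import *
import pickle
o=ctrl.get_obs(); print(o["ee_pos"],o["t"])
im=optics.camera("wrist");cv2.imwrite("pics/d_w.png",im);pickle.dump(o,open("d.pkl","wb"))
E
```

```text
[571.91816852 145.8354226  385.38494621] 1.5
```

View pics/d_w.png

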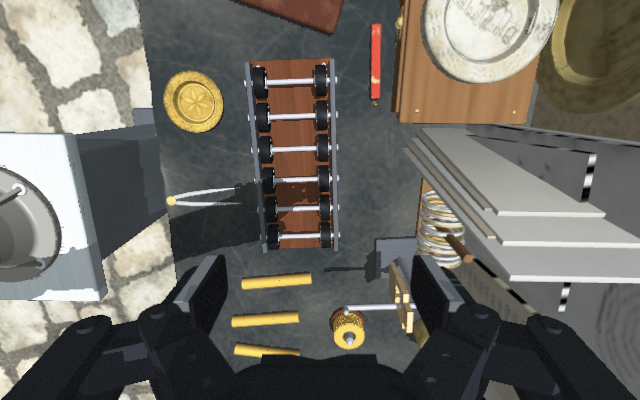

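```bash
python3 - <<'E'
from h import *
im=cv2.imread("pics/d_w.png");crop(im,230,50,360,260,"pics/e1.png",3)
im=cv2.imread("pics/c_scene.png");crop(im,230,200,370,330,"pics/e2.png",4.5)
E
```

```text
(no output)
```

View pics/e1.png

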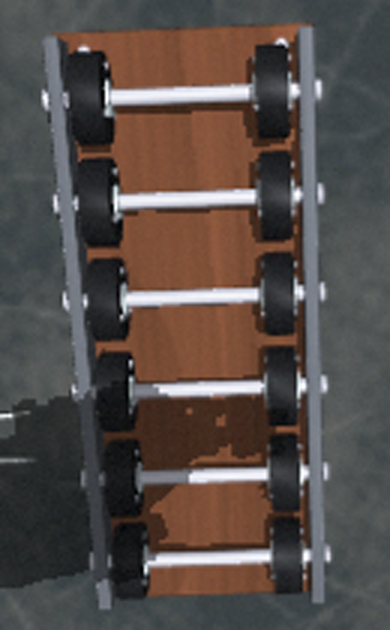

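View pics/e2.png

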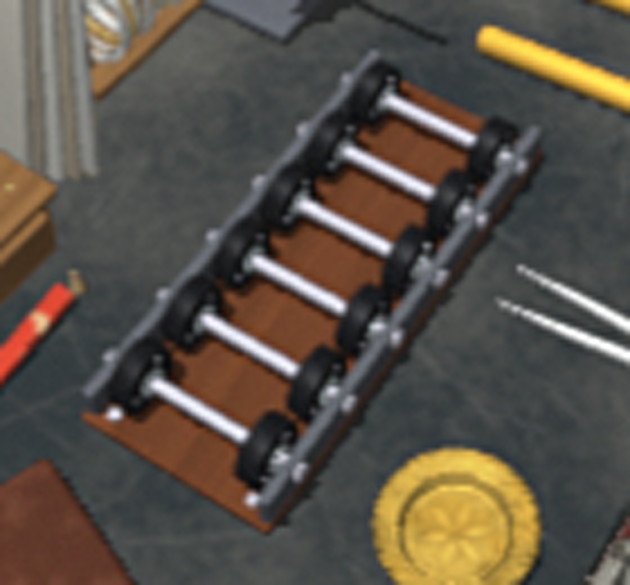

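```bash
python3 - <<'E'
from h import *
import pickle
from scipy.optimize import least_squares
o=pickle.load(open("d.pkl","rb"));Cw=cam("wrist",o);Cs=cam("scene")
L=np.array([(110,97),(119,202),(126,301),(133,391),(141,479),(148,562)])/3+(230,50)
R=np.array([(250,95),(257,198),(263,295),(268,387),(272,470),(275,554)])/3+(230,50)
S=np.array([(155,383),(205,320),(255,262),(300,204),(344,156),(388,103)])/4.5+(230,200)
ys=np.array([125,75,25,-25,-75,-125.])
def pts(p,x):
    c,s=np.cos(p[2]),np.sin(p[2])
    return np.c_[p[0]+c*x-s*ys,p[1]+s*x+c*ys,np.full(6,26.)]
def r(p,w,sc):
    v=[]
    if w: v+=[proj(Cw,pts(p,-37))-L,proj(Cw,pts(p,37))-R]
    if sc: v+=[proj(Cs,pts(p,37))-S]
    return np.vstack(v).ravel()
for w,sc in((1,0),(0,1),(1,1)):
    f=least_squares(r,[530,120,0],args=(w,sc),x_scale=[1,1,.01]);print(f.x.round(3),np.degrees(f.x[2]).round(2),np.abs(f.fun).max().round(2))
    c,s=np.cos(f.x[2]),np.sin(f.x[2])
    for y in(-100,-50,0,50): print((f.x[0]-s*y).round(1),(f.x[1]+c*y).round(1),end=' ; ')
    print()
E
```

```text
[5.34031e+02 1.21718e+02 5.90000e-02] 3.4 1.64
540.0 21.9 ; 537.0 71.8 ; 534.0 121.7 ; 531.1 171.6 ; 
[5.29719e+02 1.23621e+02 4.60000e-02] 2.63 0.87
534.3 23.7 ; 532.0 73.7 ; 529.7 123.6 ; 527.4 173.6 ; 
[5.33545e+02 1.21799e+02 5.80000e-02] 3.35 1.9
539.4 22.0 ; 536.5 71.9 ; 533.5 121.8 ; 530.6 171.7 ;
```

```bash
cat > p.py <<'E'
from h import *
import sys,json
def down(h):
    h=np.radians(h); x=np.array([np.cos(h),np.sin(h),0]);z=np.array([0,0,-1.]);return np.c_[x,np.cross(z,x),z]
def plan(wps,maxmm=40,maxdeg=9):
    """wps: list of (x,y,z,heading or 3x3,closure[,hold rows])"""
    o=ctrl.get_obs(); p=np.array(o["ee_pos"]);R=Ro.from_rotvec(o["eef_rot"]).as_matrix()
    rows=[]
    for w in wps:
        q=np.array(w[:3],float); R2=w[3] if isinstance(w[3],np.ndarray) else down(w[3])
        mm=w[6] if len(w)>6 else maxmm
        d=Ro.from_matrix(R.T@R2).as_rotvec();n=max(1,int(np.ceil(np.linalg.norm(q-p)/mm)),int(np.ceil(np.degrees(np.linalg.norm(d))/maxdeg)))
        for i in range(n):
            Rn=R@Ro.from_rotvec(d/n).as_matrix()
            s=R.T@((q-p)/n)/1000; 
            s=R.T@((q-p)/(n-i))/1000
            r=[w[4]]+list(np.round(s,4))+list(np.round(d/n,3)); rows.append([float(v)+0 for v in r])
            p=p+R@np.array(r[1:4])*1000; R=R@Ro.from_rotvec(r[4:]).as_matrix()
        rows+= [[w[4],0,0,0,0,0,0]]*(w[5] if len(w)>5 else 0)
    print("from",np.round(o["ee_pos"],1),"t",o["t"],"gap",round(o["finger_gap"],1), len(rows))
    for i in range(0,len(rows),8): print(json.dumps([rows[i:i+8]]).replace("0.0,","0,").replace("0.0]","0]"))
def st():
    o=ctrl.get_obs();R=Ro.from_rotvec(o["eef_rot"]).as_matrix()
    print("t",round(o["t"],2),"p",np.round(o["ee_pos"],1),"head",np.degrees(np.arctan2(R[1,0],R[0,0])).round(2),"z",R[:,2].round(3),"F",np.round(o["ft_force"],1),"gap",round(o["finger_gap"],1))
def shot(n,fn):
    import pickle
    o=ctrl.get_obs();im=optics.camera(n);cv2.imwrite(f"pics/{fn}.png",im);pickle.dump(o,open(fn+".pkl","wb"));return o,im
E
python3 - <<'E'
from p import *
plan([(495,-102,220,6.5,0.4,1)])
E
```

```text
from [572.8 141.4 385.3] t 1.55 gap 85.4 11
[[[0.4, -0.0243, -0.008, 0.0165, 0, 0, 0.147], [0.4, -0.0252, -0.0043, 0.0165, 0, 0, 0.147], [0.4, -0.0255, -0.0006, 0.0165, 0, 0, 0.147], [0.4, -0.0254, 0.0032, 0.0165, 0, 0, 0.147], [0.4, -0.0246, 0.0068, 0.0166, 0, 0, 0.147], [0.4, -0.0233, 0.0104, 0.0165, 0, 0, 0.147], [0.4, -0.0216, 0.0137, 0.0166, 0, 0, 0.147], [0.4, -0.0194, 0.0167, 0.0165, 0, 0, 0.147]]]
[[[0.4, -0.0167, 0.0193, 0.0166, 0, 0, 0.147], [0.4, -0.0136, 0.0216, 0.0165, 0, 0, 0.147], [0.4, 0, 0, 0, 0, 0, 0]]]
```

jog_arm(
  plan=[
    [[0.4,-0.0243,-0.008,0.0165,0,0,0.147],[0.4,-0.0252,-0.0043,0.0165,0,0,0.147],[0.4,-0.0255,-0.0006,0.0165,0,0,0.147],[0.4,-0.0254,0.0032,0.0165,0,0,0.147],[0.4,-0.0246,0.0068,0.0166,0,0,0.147],[0.4,-0.0233,0.0104,0.0165,0,0,0.147],[0.4,-0.0216,0.0137,0.0166,0,0,0.147],[0.4,-0.0194,0.0167,0.0165,0,0,0.147]],
  ],
)

```text
t: 2.55
ee_pos: [509.7, -59.4, 253.1]
eef_rot: [-3.082, -0.608, 0.003]
ft_force: [0.2, 0.4, 0.4]
finger_gap: 51.1
```

jog_arm(
  plan=[
    [[0.4,-0.0167,0.0193,0.0166,0,0,0.147],[0.4,-0.0136,0.0216,0.0165,0,0,0.147],[0.4,0,0,0,0,0,0]],
  ],
)

```text
t: 2.92
ee_pos: [492.5, -108.9, 219.6]
eef_rot: [3.138, 0.153, -0.007]
ft_force: [0.7, -0.6, -0.4]
finger_gap: 51.3
```

```bash
python3 - <<'E'
from p import *
st()
shot("wrist","f_w");st()
E
```

```text
t 2.92 p [ 492.5 -108.9  219.6] head 5.57 z [-0.005 -0.    -1.   ] F [ 0.7 -0.6 -0.4] gap 51.3
t 2.98 p [ 494.  -107.1  220.6] head 5.76 z [-0.002  0.    -1.   ] F [0.8 0.5 0.4] gap 51.0
```

View pics/f_w.png

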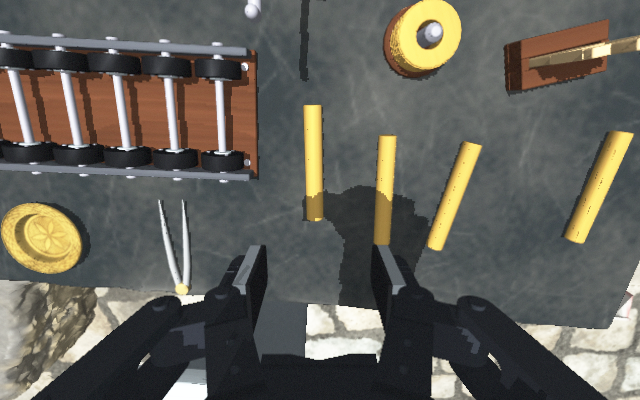

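```bash
cat > rods.py <<'E'
from p import *
import pickle
def rods(fn,name="wrist"):
    o=pickle.load(open(fn+".pkl","rb"));C=cam(name,o);im=cv2.imread(f"pics/{fn}.png")
    m=cv2.inRange(cv2.cvtColor(im,cv2.COLOR_BGR2HSV),(15,110,60),(35,255,255))
    k,l,s,ce=cv2.connectedComponentsWithStats(m)
    for i in range(1,k):
        if s[i,4]<100: continue
        P=unproj(C,np.argwhere(l==i)[:,::-1].astype(float),12)
        c,(w,h),a=cv2.minAreaRect(P[:,:2].astype(np.float32))
        if w<h: w,h,a=h,w,a-90
        print(ce[i].round(),np.round(c,1),round(w),round(h),round(a,1))
if __name__=="__main__":
    rods(sys.argv[1])
E
python3 rods.py f_w
```

```text
[425.  36.] [ 635.6 -200.9] 70 63 -84.6
[313. 161.] [ 494.9 -102.2] 131 20 6.6
[598. 185.] [ 498.2 -426.1] 133 27 -3.5
[384. 188.] [ 471.4 -186. ] 131 20 6.0
[453. 194.] [ 471.4 -264.8] 133 23 -7.5
[ 41. 238.] [374.2 215. ] 94 91 -84.7
```

```bash
python3 - <<'E'
from p import *
crop(cv2.imread("pics/f_w.png"),0,20,270,200,"pics/f1.png")
plan([(495,-102,60,6.6,0.4,0),(495,-102,2,6.6,0.4,1,20),(495,-102,2,6.6,0.9,4)])
E
```

```text
from [ 494.  -107.1  220.6] t 2.975 gap 51.0 14
[[[0.4, 0.0004, -0.001, 0.0321, 0, 0, -0.003], [0.4, 0.0004, -0.001, 0.0321, 0, 0, -0.003], [0.4, 0.0004, -0.001, 0.0321, 0, 0, -0.003], [0.4, 0.0003, -0.0009, 0.0321, 0, 0, -0.003], [0.4, 0.0004, -0.001, 0.0322, 0, 0, -0.003], [0.4, 0, 0, 0.0193, 0, 0.001, 0], [0.4, 0, 0, 0.0193, 0, 0.001, 0], [0.4, 0, 0.0001, 0.0194, 0, 0.001, 0]]]
[[[0.4, 0, 0, 0, 0, 0, 0], [0.9, 0, 0, 0, -0.001, -0.001, 0], [0.9, 0, 0, 0, 0, 0, 0], [0.9, 0, 0, 0, 0, 0, 0], [0.9, 0, 0, 0, 0, 0, 0], [0.9, 0, 0, 0, 0, 0, 0]]]
```

View pics/f1.png

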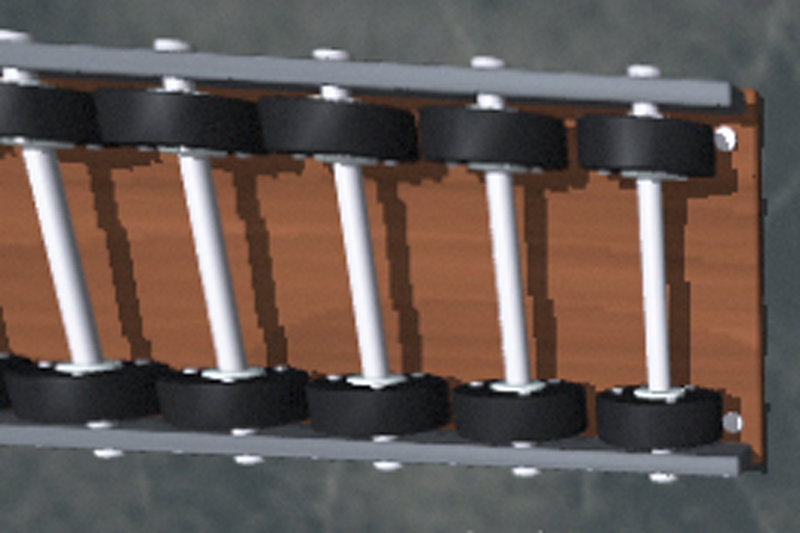

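jog_arm(
  plan=[
    [[0.4,0,0,0.03,0,0,0],[0.4,0,0,0.03,0,0,0],[0.4,0,0,0.03,0,0,0],[0.4,0,0,0.03,0,0,0],[0.4,0,0,0,0,0,0],[0.4,0,0,0,0,0,0],[0.4,0,0,0,0,0,0]],
  ],
)

```text
t: 3.85
ee_pos: [496.5, -106.5, 102.9]
eef_rot: [3.137, 0.16, 0.005]
ft_force: [-0.5, 0.8, -1.2]
finger_gap: 51.1
```

```bash
python3 - <<'E'
from p import *
import pickle
from scipy.optimize import least_squares
st()
plan([(495,-102,2,6.6,0.4,1,25),(495,-102,2,6.6,0.9,4)])
o=pickle.load(open("f_w.pkl","rb"));C=cam("wrist",o)
s=800/270
far=np.array([(40,150),(195,155),(347,162),(498,170),(648,178)])/s+(0,20)
near=np.array([(86,365),(230,373),(374,380),(517,386),(659,393)])/s+(0,20)
ys=np.array([75,25,-25,-75,-125.])
def pts(p,x):
    c,s=np.cos(p[2]),np.sin(p[2]); return np.c_[p[0]+c*x-s*ys,p[1]+s*x+c*ys,np.full(5,26.)]
f=least_squares(lambda p:np.vstack([proj(C,pts(p,37))-far,proj(C,pts(p,-37))-near]).ravel(),[530,120,0],x_scale=[1,1,.01])
print(f.x,np.degrees(f.x[2]),np.abs(f.fun).max())
E
```

```text
t 3.85 p [ 496.5 -106.5  102.9] head 5.82 z [ 0.003 -0.    -1.   ] F [-0.5  0.8 -1.2] gap 51.1
from [ 496.5 -106.5  102.9] t 3.85 gap 51.1 11
[[[0.4, -0.0003, -0.0009, 0.0202, 0, -0.001, -0.003], [0.4, -0.0002, -0.0009, 0.0202, 0, -0.001, -0.003], [0.4, -0.0002, -0.001, 0.0202, 0, -0.001, -0.003], [0.4, -0.0002, -0.0009, 0.0202, 0, -0.001, -0.003], [0.4, -0.0002, -0.001, 0.0201, 0, -0.001, -0.003], [0.4, 0, 0, 0, 0, 0, 0], [0.9, 0, 0, 0, 0, 0.002, 0.001], [0.9, 0, 0, 0, 0, 0, 0]]]
[[[0.9, 0, 0, 0, 0, 0, 0], [0.9, 0, 0, 0, 0, 0, 0], [0.9, 0, 0, 0, 0, 0, 0]]]
[5.32314586e+02 1.22648643e+02 4.84379049e-02] 2.775287522067636 2.292927021031687
```

jog_arm(
  plan=[
    [[0.4,-0.0003,-0.0009,0.0202,0,-0.001,-0.003],[0.4,-0.0002,-0.0009,0.0202,0,-0.001,-0.003],[0.4,-0.0002,-0.001,0.0202,0,-0.001,-0.003],[0.4,-0.0002,-0.0009,0.0202,0,-0.001,-0.003],[0.4,-0.0002,-0.001,0.0201,0,0,-0.002],[0.4,0,0,0,0,0,0],[0.4,0,0,0,0,0,0]],
  ],
)

```text
t: 4.72
ee_pos: [494.4, -102.3, 1.6]
eef_rot: [3.136, 0.18, -0.003]
ft_force: [-0.9, -0.4, -0.3]
finger_gap: 51.2
```

```bash
python3 - <<'E'
from p import *
st();shot("wrist","g_w")
E
```

```text
t 4.72 p [ 494.4 -102.3    1.6] head 6.58 z [-0.002 -0.001 -1.   ] F [-0.9 -0.4 -0.3] gap 51.2
```

View pics/g_w.png

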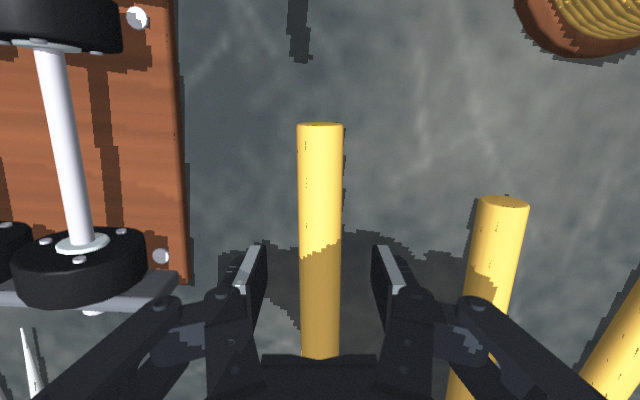

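Rod A is centred between the pads (cols 298–342 between 265 and 372). I'll close and lift it.

jog_arm(
  plan=[
    [[0.95,0,0,0,0,0,0],[0.95,0,0,0,0,0,0],[0.95,0,0,0,0,0,0],[0.95,0,0,0,0,0,0],[0.95,0,0,0,0,0,0]],
  ],
)

```text
t: 5.4
ee_pos: [493.9, -102.2, 1.5]
eef_rot: [3.136, 0.18, -0.004]
ft_force: [-0.6, 0.7, 4.6]
finger_gap: 17.3
```

jog_arm(
  plan=[
    [[0.95,0,0,-0.02,0,0,0],[0.95,0,0,-0.04,0,0,0],[0.95,0,0,-0.04,0,0,0],[0.95,0,0,-0.02,0,0,0],[0.95,0,0,0,0,0,0],[0.95,0,0,0,0,0,0],[0.95,0,0,0,0,0,0]],
  ],
)

```text
t: 6.28
ee_pos: [492.6, -101.9, 119.1]
eef_rot: [-3.136, -0.18, 0.011]
ft_force: [0.4, -0.1, -3.2]
finger_gap: 17.6
```

```bash
python3 - <<'E'
from p import *
st();shot("wrist","g2_w")
E
```

```text
t 6.28 p [ 492.6 -101.9  119.1] head 6.58 z [-0.007 -0.    -1.   ] F [ 0.4 -0.1 -3.2] gap 17.6
```

View pics/g2_w.png

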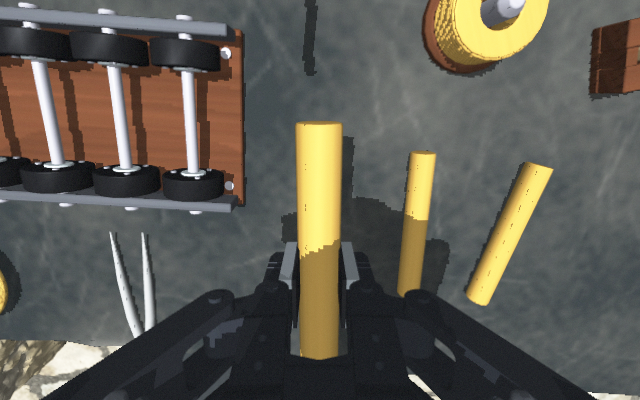

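```bash
python3 - <<'E'
from p import *
plan([(530,172,150,3,0.95,4)])
E
```

```text
from [ 492.8 -102.   119.3] t 6.325 gap 17.9 11
[[[0.95, 0.0097, -0.0383, -0.0044, 0, 0.001, 0.009], [0.95, 0.0094, -0.0384, -0.0044, 0, 0.001, 0.009], [0.95, 0.0091, -0.0384, -0.0044, 0, 0.001, 0.009], [0.95, 0.0087, -0.0385, -0.0044, 0, 0.001, 0.009], [0.95, 0.0084, -0.0386, -0.0044, 0, 0.001, 0.009], [0.95, 0.008, -0.0387, -0.0045, 0, 0.001, 0.009], [0.95, 0.0077, -0.0387, -0.0044, 0, 0.001, 0.009], [0.95, 0, 0, 0, 0, 0, 0]]]
[[[0.95, 0, 0, 0, 0, 0, 0], [0.95, 0, 0, 0, 0, 0, 0], [0.95, 0, 0, 0, 0, 0, 0]]]
```

jog_arm(
  plan=[
    [[0.95,0.0097,-0.0383,-0.0044,0,0.001,0.009],[0.95,0.0094,-0.0384,-0.0044,0,0.001,0.009],[0.95,0.0091,-0.0384,-0.0044,0,0.001,0.009],[0.95,0.0087,-0.0385,-0.0044,0,0.001,0.009],[0.95,0.0084,-0.0386,-0.0044,0,0.001,0.009],[0.95,0.008,-0.0387,-0.0045,0,0.001,0.009],[0.95,0.0077,-0.0387,-0.0044,0,0.001,0.009],[0.95,0,0,0,0,0,0]],
  ],
)

```text
t: 7.32
ee_pos: [530.5, 176.7, 150.8]
eef_rot: [-3.138, -0.092, -0.004]
ft_force: [0.2, -0.7, -2.1]
finger_gap: 17.6
```

jog_arm(
  plan=[
    [[0.95,0,0,0,0,0,0],[0.95,0,0,0,0,0,0]],
  ],
)

```text
t: 7.58
ee_pos: [530.6, 170.1, 150.7]
eef_rot: [3.139, 0.078, 0.003]
ft_force: [0.4, -0.5, -2.4]
finger_gap: 18.3
```

```bash
python3 - <<'E'
from p import *
st();shot("wrist","h_w")
E
```

```text
t 7.58 p [530.6 170.1 150.7] head 2.84 z [ 0.002 -0.001 -1.   ] F [ 0.4 -0.5 -2.4] gap 18.3
```

View pics/h_w.png

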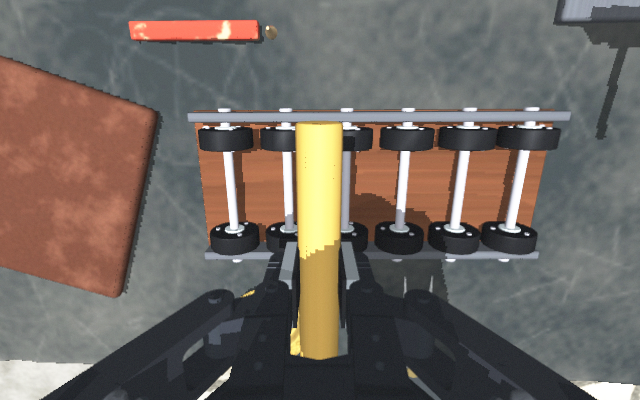

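```bash
python3 - <<'E'
from p import *
crop(cv2.imread("pics/h_w.png"),185,100,585,270,"pics/h1.png",2)
E
```

```text
(no output)
```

View pics/h1.png

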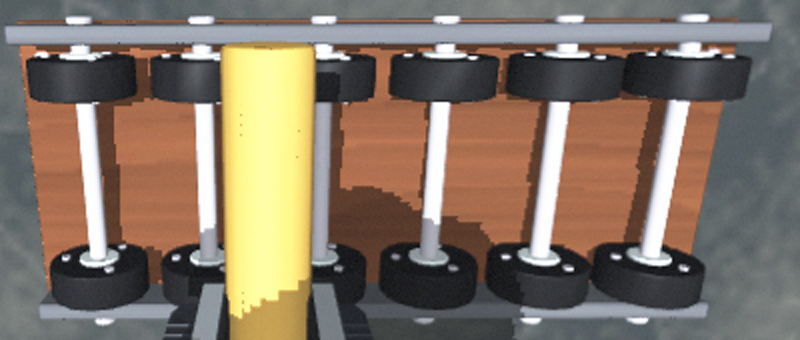

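```bash
cat > bedfit.py <<'E'
from p import *
import pickle
from scipy.optimize import least_squares
o=pickle.load(open("h_w.pkl","rb"));C=cam("wrist",o)
near=np.array([(98,259),(429,258),(538,258),(648,259)])/2+(185,100); yn=np.array([125,-25,-75,-125.])
far=np.array([80,203,323,445,568,689])/2+185; yf=np.array([125,75,25,-25,-75,-125.])
def pts(p,x,ys):
    c,s=np.cos(p[2]),np.sin(p[2]); return np.c_[p[0]+c*x-s*ys,p[1]+s*x+c*ys,np.full(len(ys),26.)]
f=least_squares(lambda p:np.r_[(proj(C,pts(p,-37,yn))-near).ravel(),proj(C,pts(p,57,yf))[:,0]-far],[530,120,0],x_scale=[1,1,.01])
print(f.x,np.degrees(f.x[2]),f.fun.round(1))
c,s=np.cos(f.x[2]),np.sin(f.x[2])
for y in(-100,-50,0,50,100): print((f.x[0]-s*y).round(1),(f.x[1]+c*y).round(1))
E
python3 bedfit.py
```

```text
[5.32444510e+02 1.22106260e+02 4.95396354e-02] 2.838412024998237 [ 0.8 -0.2 -0.6  0.1 -0.2  0.1 -0.1 -0.4  0.6 -0.2  0.4  0.  -0.7 -0.1]
537.4 22.2
534.9 72.2
532.4 122.1
530.0 172.0
527.5 222.0
```

```bash
python3 - <<'E'
from p import *
st()
plan([(529.5,172,75,2.84,0.95,1,25),(529.5,172,38,2.84,0.95,3,10)])
E
```

```text
t 7.62 p [530.8 170.2 150.9] head 2.83 z [ 0.002 -0.001 -1.   ] F [-0.6 -1.3 -3.3] gap 18.0
from [530.8 170.2 150.9] t 7.625 gap 18.0 12
[[[0.95, -0.0003, -0.0005, 0.019, 0, -0.001, 0], [0.95, -0.0003, -0.0005, 0.019, 0, -0.001, 0], [0.95, -0.0003, -0.0005, 0.019, 0, -0.001, 0], [0.95, -0.0003, -0.0004, 0.0189, 0, -0.001, 0], [0.95, 0, 0, 0, 0, 0, 0], [0.95, 0, 0, 0.0093, 0, 0, 0], [0.95, 0, 0, 0.0092, 0, 0, 0], [0.95, 0, 0, 0.0093, 0, 0, 0]]]
[[[0.95, 0, -0.0001, 0.0092, 0, 0, 0], [0.95, 0, 0, 0, 0, 0, 0], [0.95, 0, 0, 0, 0, 0, 0], [0.95, 0, 0, 0, 0, 0, 0]]]
```

jog_arm(
  plan=[
    [[0.95,-0.0003,-0.0005,0.019,0,-0.001,0],[0.95,-0.0003,-0.0005,0.019,0,-0.001,0],[0.95,-0.0003,-0.0005,0.019,0,-0.001,0],[0.95,-0.0003,-0.0004,0.0189,0,-0.001,0],[0.95,0,0,0,0,0,0],[0.95,0,0,0,0,0,0]],
  ],
)

```text
t: 8.38
ee_pos: [530.4, 173.4, 76.1]
eef_rot: [-3.14, -0.08, -0.0]
ft_force: [0.2, 1.1, -2.3]
finger_gap: 17.7
```

```bash
python3 - <<'E'
from p import *
st()
plan([(529.5,172,38,2.84,0.95,2,10)])
E
```

```text
t 8.38 p [530.4 173.4  76.1] head 2.92 z [ 0.  0. -1.] F [ 0.2  1.1 -2.3] gap 17.7
from [530.4 173.4  76.1] t 8.375 gap 17.7 6
[[[0.95, -0.0002, 0.0003, 0.0095, 0, 0, 0], [0.95, -0.0002, 0.0003, 0.0095, 0, 0, 0], [0.95, -0.0003, 0.0004, 0.0096, 0, 0, 0], [0.95, -0.0002, 0.0003, 0.0095, 0, 0, 0], [0.95, 0, 0, 0, 0, 0, 0], [0.95, 0, 0, 0, 0, 0, 0]]]
```

jog_arm(
  plan=[
    [[0.95,-0.0002,0.0003,0.0095,0,0,0],[0.95,-0.0002,0.0003,0.0095,0,0,0],[0.95,-0.0003,0.0004,0.0096,0,0,0],[0.95,-0.0002,0.0003,0.0095,0,0,0],[0.95,0,0,0,0,0,0],[0.95,0,0,0,0,0,0]],
  ],
)

```text
t: 9.12
ee_pos: [528.7, 171.9, 37.3]
eef_rot: [3.14, 0.081, -0.002]
ft_force: [-1.5, -1.4, 2.0]
finger_gap: 17.7
```

```bash
python3 - <<'E'
from p import *
st();shot("wrist","i_w")
E
```

```text
t 9.12 p [528.7 171.9  37.3] head 2.95 z [-0.002 -0.001 -1.   ] F [-1.5 -1.4  2. ] gap 17.7
```

View pics/i_w.png

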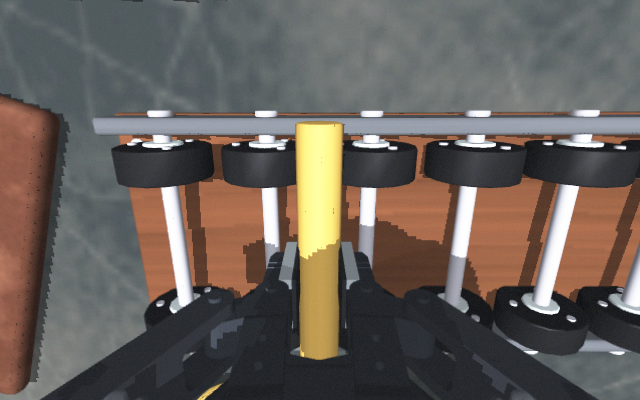

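jog_arm(
  plan=[
    [[0.75,0,0,0,0,0,0],[0.7,0,0,0,0,0,0],[0.62,0,0,0,0,0,0],[0.62,0,0,0,0,0,0],[0.62,0,0,-0.015,0,0,0],[0.62,0,0,-0.03,0,0,0],[0.62,0,0,-0.03,0,0,0],[0.62,0,0,-0.03,0,0,0]],
  ],
)

```text
t: 10.18
ee_pos: [529.2, 172.5, 144.5]
eef_rot: [-3.14, -0.081, -0.001]
ft_force: [0.8, 0.1, -0.1]
finger_gap: 32.7
```

```bash
python3 - <<'E'
from p import *
st();shot("wrist","j_w")
E
```

```text
t 10.18 p [529.2 172.5 144.5] head 2.97 z [ 0.  0. -1.] F [ 0.8  0.1 -0.1] gap 32.7
```

View pics/j_w.png

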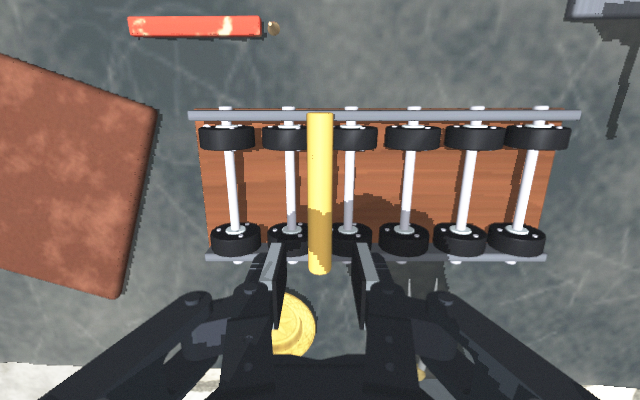

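```bash
python3 - <<'E'
from p import *
import pickle
C=cam("wrist",pickle.load(open("j_w.pkl","rb")))
print(unproj(C,[(320,114),(320,268)],54))
plan([(505,0,160,5,0.4,0),(471.5,-186,150,6.0,0.4,3)])
E
```

```text
[[594.88997477 175.3811333   54.        ]
 [471.33782694 168.924561    54.        ]]
from [531.9 173.4 148.6] t 10.225 gap 32.5 13
[[[0.4, -0.0071, 0.0343, -0.0024, -0.001, -0.001, -0.007], [0.4, -0.0074, 0.0343, -0.0024, -0.001, -0.001, -0.007], [0.4, -0.0076, 0.0343, -0.0024, -0.001, -0.001, -0.007], [0.4, -0.0079, 0.0342, -0.0023, -0.001, -0.001, -0.007], [0.4, -0.0081, 0.0341, -0.0022, -0.001, -0.001, -0.007], [0.4, -0.0099, 0.0365, 0.002, 0, 0, -0.004], [0.4, -0.01, 0.0364, 0.0021, 0, 0, -0.004], [0.4, -0.0102, 0.0364, 0.002, 0, 0, -0.004]]]
[[[0.4, -0.0104, 0.0364, 0.0021, 0, 0, -0.004], [0.4, -0.0105, 0.0363, 0.002, 0, 0, -0.004], [0.4, 0, 0, 0, 0, 0, 0], [0.4, 0, 0, 0, 0, 0, 0], [0.4, 0, 0, 0, 0, 0, 0]]]
```

jog_arm(
  plan=[
    [[0.4,-0.0071,0.0343,-0.0024,-0.001,-0.001,-0.007],[0.4,-0.0074,0.0343,-0.0024,-0.001,-0.001,-0.007],[0.4,-0.0076,0.0343,-0.0024,-0.001,-0.001,-0.007],[0.4,-0.0079,0.0342,-0.0023,-0.001,-0.001,-0.007],[0.4,-0.0081,0.0341,-0.0022,-0.001,-0.001,-0.007],[0.4,-0.0099,0.0365,0.002,0,0,-0.004],[0.4,-0.01,0.0364,0.0021,0,0,-0.004],[0.4,-0.0102,0.0364,0.002,0,0,-0.004]],
  ],
)

```text
t: 11.22
ee_pos: [482.2, -113.7, 150.1]
eef_rot: [3.133, 0.155, -0.006]
ft_force: [-0.1, -0.1, 0.4]
finger_gap: 51.1
```

jog_arm(
  plan=[
    [[0.4,-0.0104,0.0364,0.0021,0,0,-0.004],[0.4,-0.0105,0.0363,0.002,0,0,-0.004],[0.4,0,0,0.04,0,0,0],[0.4,0,0,0.04,0,0,0],[0.4,0,0,0,0,0,0],[0.4,0,0,0,0,0,0],[0.4,0,0,0,0,0,0]],
  ],
)

```text
t: 12.1
ee_pos: [469.8, -187.8, 67.4]
eef_rot: [3.131, 0.168, -0.003]
ft_force: [-0.9, -1.0, -0.1]
finger_gap: 51.2
```

```bash
python3 - <<'E'
from p import *
st();shot("wrist","k_w")
from rods import rods
rods("k_w")
plan([(471.5,-186,2,6.0,0.4,2,25)])
E
```

```text
t 12.1 p [ 469.8 -187.8   67.4] head 6.13 z [-0.002 -0.006 -1.   ] F [-0.9 -1.  -0.1] gap 51.2
[318. 214.] [ 469.7 -186.7] 136 20 5.9
[441. 204.] [ 481.5 -266.4] 113 22 -7.4
[632. 277.] [ 449.5 -410.8] 43 14 22.8
from [ 469.6 -187.7   67.2] t 12.15 gap 51.4 5
[[[0.4, 0.0008, -0.0006, 0.0217, 0.002, 0.001, 0.001], [0.4, 0.0007, -0.0006, 0.0217, 0.002, 0.001, 0.001], [0.4, 0.0007, -0.0005, 0.0218, 0.002, 0.001, 0.001], [0.4, 0, 0, 0, 0, 0, 0], [0.4, 0, 0, 0, 0, 0, 0]]]
```

jog_arm(
  plan=[
    [[0.4,0.0005,-0.0005,0.0217,0.002,0.001,0.001],[0.4,0.0005,-0.0005,0.0217,0.002,0.001,0.001],[0.4,0.0005,-0.0005,0.0216,0.002,0.001,0.001],[0.4,0,0,0,0,0,0],[0.4,0,0,0,0,0,0]],
  ],
)

```text
t: 12.78
ee_pos: [470.1, -186.3, 1.6]
eef_rot: [-3.137, -0.163, 0.002]
ft_force: [0.2, 0.2, 0.0]
finger_gap: 51.2
```

jog_arm(
  plan=[
    [[0.95,0,0,0,0,0,0],[0.95,0,0,0,0,0,0],[0.95,0,0,0,0,0,0],[0.95,0,0,0,0,0,0],[0.95,0,0,0,0,0,0]],
  ],
)

```text
t: 13.4
ee_pos: [470.0, -186.3, 1.6]
eef_rot: [-3.137, -0.163, 0.002]
ft_force: [-1.9, 0.4, 6.6]
finger_gap: 17.8
```

jog_arm(
  plan=[
    [[0.95,0,0,-0.02,0,0,0],[0.95,0,0,-0.04,0,0,0],[0.95,0,0,-0.04,0,0,0],[0.95,0,0,-0.03,0,0,0],[0.95,0,0,0,0,0,0],[0.95,0,0,0,0,0,0]],
  ],
)

```text
t: 14.15
ee_pos: [468.6, -185.6, 129.4]
eef_rot: [-3.136, -0.163, 0.008]
ft_force: [-1.0, -0.2, -2.7]
finger_gap: 17.8
```

```bash
python3 - <<'E'
from p import *
st();shot("wrist","l_w")
plan([(532.2,122.1,125,2.84,0.95,3)])
E
```

```text
t 14.15 p [ 468.6 -185.6  129.4] head 5.96 z [-0.005  0.002 -1.   ] F [-1.  -0.2 -2.7] gap 17.8
from [ 468.3 -185.6  129. ] t 14.2 gap 17.6 11
[[[0.95, 0.0119, -0.0374, 0.0005, 0, 0.001, 0.007], [0.95, 0.0117, -0.0375, 0.0005, 0, 0.001, 0.007], [0.95, 0.0114, -0.0376, 0.0005, 0, 0.001, 0.007], [0.95, 0.0111, -0.0377, 0.0006, 0, 0.001, 0.007], [0.95, 0.0109, -0.0377, 0.0006, 0, 0.001, 0.007], [0.95, 0.0106, -0.0378, 0.0006, 0, 0.001, 0.007], [0.95, 0.0104, -0.0379, 0.0006, 0, 0.001, 0.007], [0.95, 0.0101, -0.038, 0.0005, 0, 0.001, 0.007]]]
[[[0.95, 0, 0, 0, 0, 0, 0], [0.95, 0, 0, 0, 0, 0, 0], [0.95, 0, 0, 0, 0, 0, 0]]]
```

View pics/l_w.png

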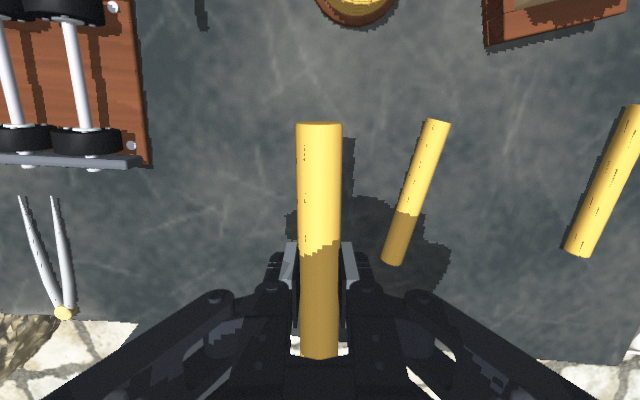

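jog_arm(
  plan=[
    [[0.95,0.0119,-0.0374,0.0005,0,0.001,0.007],[0.95,0.0117,-0.0375,0.0005,0,0.001,0.007],[0.95,0.0114,-0.0376,0.0005,0,0.001,0.007],[0.95,0.0111,-0.0377,0.0006,0,0.001,0.007],[0.95,0.0109,-0.0377,0.0006,0,0.001,0.007],[0.95,0.0106,-0.0378,0.0006,0,0.001,0.007],[0.95,0.0104,-0.0379,0.0006,0,0.001,0.007],[0.95,0.0101,-0.038,0.0005,0,0.001,0.007]],
  ],
)

```text
t: 15.2
ee_pos: [532.5, 122.5, 124.5]
eef_rot: [-3.14, -0.075, -0.002]
ft_force: [0.8, 0.1, -2.7]
finger_gap: 17.5
```

jog_arm(
  plan=[
    [[0.95,0,0,0.02,0,0,0],[0.95,0,0,0.02,0,0,0],[0.95,0,0,0,0,0,0],[0.95,0,0,0,0,0,0],[0.95,0,0,0,0,0,0],[0.95,0,0,0,0,0,0]],
  ],
)

```text
t: 15.95
ee_pos: [534.2, 121.7, 87.1]
eef_rot: [-3.139, -0.075, -0.009]
ft_force: [-1.1, -0.9, -1.7]
finger_gap: 17.6
```

```bash
python3 - <<'E'
from p import *
st()
plan([(532,122.1,38,2.84,0.95,2,15)])
E
```

```text
t 15.95 p [534.2 121.7  87.1] head 2.73 z [ 0.006  0.002 -1.   ] F [-1.1 -0.9 -1.7] gap 17.6
from [534.2 121.7  87.1] t 15.95 gap 17.6 6
[[[0.95, -0.0006, -0.0001, 0.0123, 0, -0.002, 0], [0.95, -0.0006, -0.0001, 0.0123, 0, -0.002, 0], [0.95, -0.0006, -0.0001, 0.0122, 0, -0.002, 0], [0.95, -0.0005, -0.0002, 0.0123, 0, -0.002, 0], [0.95, 0, 0, 0, 0, 0, 0], [0.95, 0, 0, 0, 0, 0, 0]]]
```

jog_arm(
  plan=[
    [[0.95,-0.0006,-0.0001,0.0123,0,-0.002,0],[0.95,-0.0006,-0.0001,0.0123,0,-0.002,0],[0.95,-0.0006,-0.0001,0.0122,0,-0.002,0],[0.95,-0.0005,-0.0002,0.0123,0,-0.001,0],[0.95,0,0,0,0,0,0],[0.95,0,0,0,0,0,0]],
  ],
)

```text
t: 16.7
ee_pos: [531.3, 121.9, 37.4]
eef_rot: [-3.14, -0.075, 0.005]
ft_force: [-1.5, -1.6, 4.9]
finger_gap: 18.0
```

```bash
python3 - <<'E'
from p import *
st();shot("wrist","m_w")
E
```

```text
t 16.7 p [531.3 121.9  37.4] head 2.75 z [-0.003  0.001 -1.   ] F [-1.5 -1.6  4.9] gap 18.0
```

View pics/m_w.png

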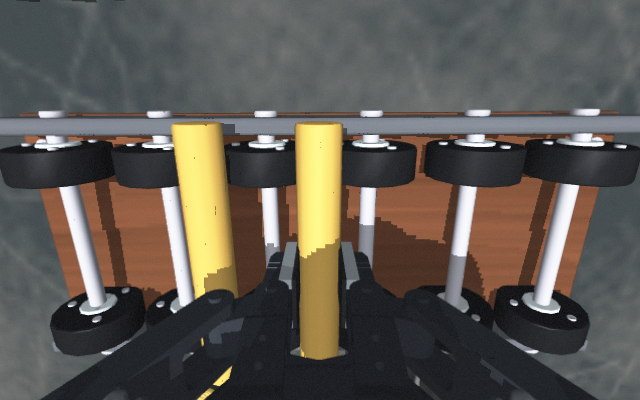

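Rod B sits between its axles (cols 265 and 371), parallel to rod A in the next trough. Now I'll release it.

jog_arm(
  plan=[
    [[0.75,0,0,0,0,0,0],[0.7,0,0,0,0,0,0],[0.62,0,0,0,0,0,0],[0.62,0,0,0,0,0,0],[0.62,0,0,-0.015,0,0,0],[0.62,0,0,-0.03,0,0,0],[0.62,0,0,-0.03,0,0,0],[0.62,0,0,-0.03,0,0,0]],
  ],
)

```text
t: 17.75
ee_pos: [532.0, 122.0, 144.5]
eef_rot: [-3.139, -0.075, 0.001]
ft_force: [0.5, 0.8, -0.7]
finger_gap: 32.6
```

```bash
python3 - <<'E'
from p import *
st();shot("wrist","n_w")
C=cam("wrist")
plan([(505,0,160,0,0.4,0),(471,-265,110,-7.45,0.4,0),(471,-265,70,-7.45,0.4,4)])
E
```

```text
t 17.75 p [532.  122.  144.5] head 2.74 z [-0.001  0.002 -1.   ] F [ 0.5  0.8 -0.7] gap 32.6
from [534.8 122.6 148.5] t 17.8 gap 32.5 16
[[[0.4, -0.0089, 0.0303, -0.003, -0.001, -0.002, 0.012], [0.4, -0.0085, 0.0304, -0.003, -0.001, -0.002, 0.012], [0.4, -0.0082, 0.0304, -0.0029, -0.001, -0.002, 0.012], [0.4, -0.0077, 0.0306, -0.0029, -0.001, -0.002, 0.012], [0.4, -0.0048, 0.0379, 0.0072, 0, 0, 0.018], [0.4, -0.0042, 0.0379, 0.0071, 0, 0, 0.018], [0.4, -0.0035, 0.038, 0.0072, 0, 0, 0.018], [0.4, -0.0028, 0.0381, 0.0071, 0, 0, 0.018]]]
[[[0.4, -0.0021, 0.0381, 0.0072, 0, 0, 0.018], [0.4, -0.0014, 0.0381, 0.0071, 0, 0, 0.018], [0.4, -0.0006, 0.0381, 0.0072, 0, 0, 0.018], [0.4, 0, 0, 0.04, 0, 0.002, 0.003], [0.4, 0, 0, 0, 0, 0, 0], [0.4, 0, 0, 0, 0, 0, 0], [0.4, 0, 0, 0, 0, 0, 0], [0.4, 0, 0, 0, 0, 0, 0]]]
```

View pics/n_w.png

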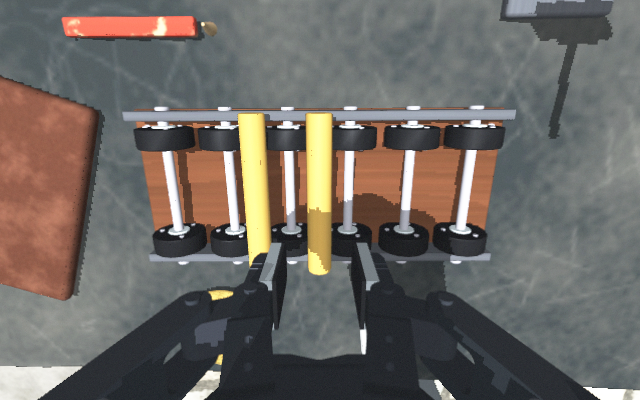

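Both rods are seated with their ends flush. Next is rod C.

jog_arm(
  plan=[
    [[0.4,-0.0089,0.0303,-0.003,-0.001,-0.001,0.012],[0.4,-0.0085,0.0304,-0.003,-0.001,0,0.012],[0.4,-0.0082,0.0304,-0.0029,-0.001,0,0.012],[0.4,-0.0077,0.0306,-0.0029,0,0,0.012],[0.4,-0.0048,0.0379,0.0072,0,0,0.018],[0.4,-0.0042,0.0379,0.0071,0,0,0.018],[0.4,-0.0035,0.038,0.0072,0,0,0.018],[0.4,-0.0028,0.0381,0.0071,0,0,0.018]],
  ],
)

```text
t: 18.8
ee_pos: [482.8, -153.4, 126.8]
eef_rot: [3.138, -0.114, -0.002]
ft_force: [0.1, -0.3, -0.5]
finger_gap: 50.9
```

jog_arm(
  plan=[
    [[0.4,-0.0021,0.0381,0.0072,0,0,0.018],[0.4,-0.0014,0.0381,0.0071,0,0,0.018],[0.4,-0.0006,0.0381,0.0072,0,0,0.018],[0.4,0,0,0.04,0,0,0.003],[0.4,0,0,0,0,0,0],[0.4,0,0,0,0,0,0],[0.4,0,0,0,0,0,0],[0.4,0,0,0,0,0,0]],
  ],
)

```text
t: 19.8
ee_pos: [468.9, -265.7, 65.9]
eef_rot: [3.133, -0.201, -0.002]
ft_force: [1.2, -0.2, -0.1]
finger_gap: 51.3
```

```bash
python3 - <<'E'
from p import *
st();shot("wrist","o_w")
from rods import rods
rods("o_w")
plan([(471,-265,2,-7.45,0.4,2,25)])
E
```

```text
t 19.8 p [ 468.9 -265.7   65.9] head -7.35 z [-0.001 -0.002 -1.   ] F [ 1.2 -0.2 -0.1] gap 51.3
[149.   2.] [ 605.3 -190.3] 24 2 82.9
[571. 126.] [ 498.  -426.4] 135 25 -3.5
[319. 211.] [ 470.7 -265.6] 135 20 -7.5
from [ 468.7 -265.7   65.7] t 19.85 gap 51.3 5
[[[0.4, 0.0007, -0.0004, 0.0212, 0.001, 0, 0.001], [0.4, 0.0008, -0.0003, 0.0212, 0.001, 0, 0.001], [0.4, 0.0007, -0.0004, 0.0213, 0.001, 0, 0.001], [0.4, 0, 0, 0, 0, 0, 0], [0.4, 0, 0, 0, 0, 0, 0]]]
```

jog_arm(
  plan=[
    [[0.4,0.0006,-0.0002,0.0212,0,0,0.001],[0.4,0.0006,-0.0002,0.0212,0,0,0.001],[0.4,0.0005,0,0.0213,0,0,0],[0.4,0,0,0,0,0,0],[0.4,0,0,0,0,0,0]],
  ],
)

```text
t: 20.48
ee_pos: [470.2, -266.1, 1.9]
eef_rot: [3.132, -0.206, -0.003]
ft_force: [0.1, -0.4, -0.7]
finger_gap: 51.4
```

jog_arm(
  plan=[
    [[0.95,0,0,0,0,0,0],[0.95,0,0,0,0,0,0],[0.95,0,0,0,0,0,0],[0.95,0,0,0,0,0,0],[0.95,0,0,0,0,0,0]],
  ],
)

```text
t: 21.1
ee_pos: [470.2, -266.0, 2.1]
eef_rot: [3.133, -0.206, -0.002]
ft_force: [-0.3, 0.8, 6.3]
finger_gap: 17.7
```

jog_arm(
  plan=[
    [[0.95,0,0,-0.02,0,0,0],[0.95,0,0,-0.04,0,0,0],[0.95,0,0,-0.04,0,0,0],[0.95,0,0,-0.03,0,0,0],[0.95,0,0,0,0,0,0],[0.95,0,0,0,0,0,0]],
  ],
)

```text
t: 21.85
ee_pos: [469.1, -264.9, 129.9]
eef_rot: [3.134, -0.206, -0.008]
ft_force: [-0.7, 0.4, -2.6]
finger_gap: 17.6
```

```bash
python3 - <<'E'
from p import *
st();shot("wrist","q_w")
plan([(534.6,72.1,125,2.84,0.95,0),(534.6,72.1,85,2.84,.95,4)])
E
```

```text
t 21.85 p [ 469.1 -264.9  129.9] head -7.51 z [-0.005 -0.001 -1.   ] F [-0.7  0.4 -2.6] gap 17.6
from [ 468.8 -264.7  129.5] t 21.9 gap 17.4 14
[[[0.95, 0.0024, -0.0381, 0.0004, 0, 0.001, -0.02], [0.95, 0.0031, -0.038, 0.0004, 0, 0.001, -0.02], [0.95, 0.0039, -0.0379, 0.0005, 0, 0.001, -0.02], [0.95, 0.0046, -0.0378, 0.0004, 0, 0.001, -0.02], [0.95, 0.0054, -0.0378, 0.0005, 0, 0.001, -0.02], [0.95, 0.0061, -0.0376, 0.0005, 0, 0.001, -0.02], [0.95, 0.0069, -0.0375, 0.0005, 0, 0.001, -0.02], [0.95, 0.0077, -0.0374, 0.0004, 0, 0.001, -0.02]]]
[[[0.95, 0.0084, -0.0372, 0.0005, 0, 0.001, -0.02], [0.95, -0.0002, 0, 0.04, 0.001, -0.003, -0.001], [0.95, 0, 0, 0, 0, 0, 0], [0.95, 0, 0, 0, 0, 0, 0], [0.95, 0, 0, 0, 0, 0, 0], [0.95, 0, 0, 0, 0, 0, 0]]]
```

View pics/q_w.png

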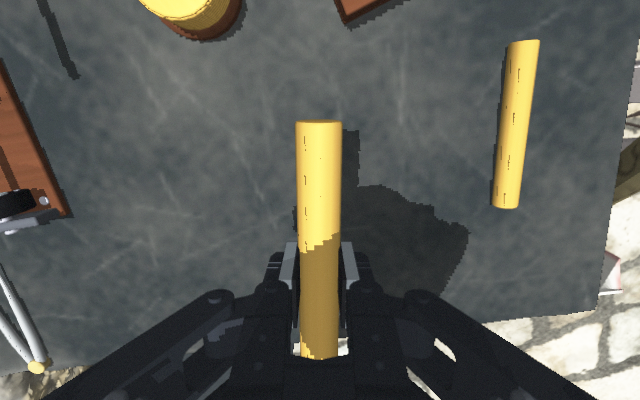

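Rod C is held square, with its far end at row 121. I'll carry it over.

jog_arm(
  plan=[
    [[0.95,0.0024,-0.0381,0.0004,0,0.001,-0.02],[0.95,0.0031,-0.038,0.0004,0,0.001,-0.02],[0.95,0.0039,-0.0379,0.0005,0,0.001,-0.02],[0.95,0.0046,-0.0378,0.0004,0,0.001,-0.02],[0.95,0.0054,-0.0378,0.0005,0,0,-0.02],[0.95,0.0061,-0.0376,0.0005,0,0,-0.02],[0.95,0.0069,-0.0375,0.0005,0,0,-0.02],[0.95,0.0077,-0.0374,0.0004,0,0,-0.02]],
  ],
)

```text
t: 22.9
ee_pos: [527.5, 35.0, 125.0]
eef_rot: [3.138, 0.046, -0.004]
ft_force: [1.0, -0.0, -1.2]
finger_gap: 17.9
```

jog_arm(
  plan=[
    [[0.95,0.0084,-0.0372,0.0005,0,0,-0.021],[0.95,0,0,0.04,0,0,0],[0.95,0,0,0,0,0,0],[0.95,0,0,0,0,0,0],[0.95,0,0,0,0,0,0],[0.95,0,0,0,0,0,0]],
  ],
)

```text
t: 23.65
ee_pos: [536.6, 71.0, 87.3]
eef_rot: [3.139, 0.077, 0.004]
ft_force: [0.5, 0.6, -1.9]
finger_gap: 17.2
```

```bash
python3 - <<'E'
from p import *
st()
plan([(534.2,72.1,38,2.84,0.95,2,15)])
E
```

```text
t 23.65 p [536.6  71.   87.3] head 2.81 z [ 0.003 -0.002 -1.   ] F [ 0.5  0.6 -1.9] gap 17.2
from [536.6  71.   87.3] t 23.65 gap 17.2 6
[[[0.95, -0.0006, -0.0003, 0.0123, 0, -0.001, 0], [0.95, -0.0006, -0.0004, 0.0123, 0, -0.001, 0], [0.95, -0.0006, -0.0003, 0.0123, 0, -0.001, 0], [0.95, -0.0006, -0.0004, 0.0124, 0, -0.001, 0], [0.95, 0, 0, 0, 0, 0, 0], [0.95, 0, 0, 0, 0, 0, 0]]]
```

jog_arm(
  plan=[
    [[0.95,-0.0005,-0.0003,0.0123,0,-0.001,0],[0.95,-0.0005,-0.0003,0.0123,0,-0.001,0],[0.95,-0.0005,-0.0003,0.0122,0,-0.001,0],[0.95,-0.0005,-0.0003,0.0122,0,0,0],[0.95,0,0,0,0,0,0],[0.95,0,0,0,0,0,0]],
  ],
)

```text
t: 24.4
ee_pos: [533.6, 71.9, 37.9]
eef_rot: [3.138, 0.078, -0.005]
ft_force: [-2.8, -1.6, 9.4]
finger_gap: 17.7
```

```bash
python3 - <<'E'
from p import *
st();shot("wrist","r_w")
E
```

```text
t 24.4 p [533.6  71.9  37.9] head 2.85 z [-0.003 -0.003 -1.   ] F [-2.8 -1.6  9.4] gap 17.7
```

View pics/r_w.png

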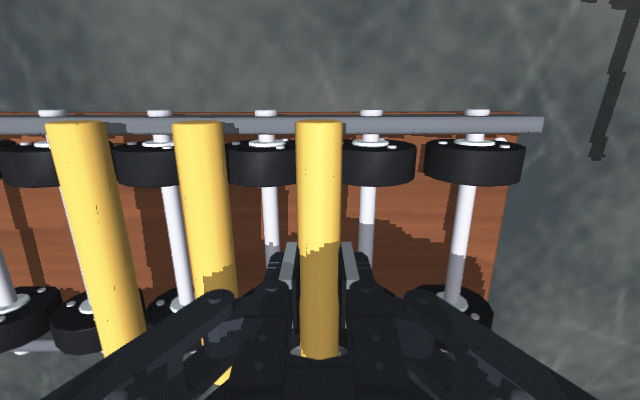

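Seated in the third trough, between the axles at cols 265 and 370. Releasing.

jog_arm(
  plan=[
    [[0.75,0,0,0,0,0,0],[0.7,0,0,0,0,0,0],[0.62,0,0,0,0,0,0],[0.62,0,0,0,0,0,0],[0.62,0,0,-0.015,0,0,0],[0.62,0,0,-0.03,0,0,0],[0.62,0,0,-0.03,0,0,0],[0.62,0,0,-0.03,0,0,0]],
  ],
)

```text
t: 25.45
ee_pos: [534.3, 72.5, 144.3]
eef_rot: [3.139, 0.078, -0.001]
ft_force: [0.7, 0.1, 0.6]
finger_gap: 32.6
```

jog_arm(
  plan=[
    [[0.62,0,0,0,0,0,0],[0.62,0,0,0,0,0,0]],
  ],
)

```text
t: 25.7
ee_pos: [533.6, 72.4, 142.2]
eef_rot: [3.138, 0.078, -0.004]
ft_force: [0.5, -0.0, -0.2]
finger_gap: 32.3
```

```bash
python3 - <<'E'
from p import *
st();shot("wrist","s_w")
plan([(498,-426.3,140,-3.5,0.4,0),(498,-426.3,70,-3.5,0.4,4)],maxmm=42)
E
```

```text
t 25.7 p [533.6  72.4 142.2] head 2.86 z [-0.002 -0.002 -1.   ] F [ 0.5 -0.  -0.2] gap 32.3
from [533.3  72.4 141.6] t 25.75 gap 32.4 18
[[[0.4, -0.005, 0.0414, 0.0003, 0, 0, 0.009], [0.4, -0.0046, 0.0414, 0.0003, 0, 0, 0.009], [0.4, -0.0043, 0.0414, 0.0003, 0, 0, 0.009], [0.4, -0.0039, 0.0415, 0.0002, 0, 0, 0.009], [0.4, -0.0035, 0.0415, 0.0003, 0, 0, 0.009], [0.4, -0.0031, 0.0415, 0.0002, 0, 0, 0.009], [0.4, -0.0028, 0.0416, 0.0003, 0, 0, 0.009], [0.4, -0.0024, 0.0416, 0.0002, 0, 0, 0.009]]]
[[[0.4, -0.002, 0.0416, 0.0003, 0, 0, 0.009], [0.4, -0.0017, 0.0416, 0.0002, 0, 0, 0.009], [0.4, -0.0013, 0.0416, 0.0003, 0, 0, 0.009], [0.4, -0.0009, 0.0417, 0.0002, 0, 0, 0.009], [0.4, 0.0001, -0.0001, 0.035, 0.001, 0.002, 0.001], [0.4, 0.0001, -0.0001, 0.035, 0.001, 0.002, 0.001], [0.4, 0, 0, 0, 0, 0, 0], [0.4, 0, 0, 0, 0, 0, 0]]]
[[[0.4, 0, 0, 0, 0, 0, 0], [0.4, 0, 0, 0, 0, 0, 0]]]
```

View pics/s_w.png

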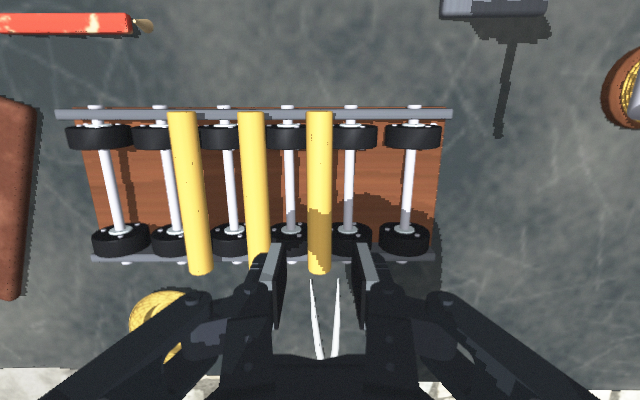

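Three rods are seated. Next is rod D.

jog_arm(
  plan=[
    [[0.4,-0.005,0.0414,0.0003,0,0,0.009],[0.4,-0.0046,0.0414,0.0003,0,0,0.009],[0.4,-0.0043,0.0414,0.0003,0,0,0.009],[0.4,-0.0039,0.0415,0.0002,0,0,0.009],[0.4,-0.0035,0.0415,0.0003,0,0,0.009],[0.4,-0.0031,0.0415,0.0002,0,0,0.009],[0.4,-0.0028,0.0416,0.0003,0,0,0.009],[0.4,-0.0024,0.0416,0.0002,0,0,0.009]],
  ],
)

```text
t: 26.75
ee_pos: [509.5, -260.9, 139.7]
eef_rot: [3.14, -0.035, -0.007]
ft_force: [1.1, 0.5, 0.6]
finger_gap: 51.5
```

jog_arm(
  plan=[
    [[0.4,-0.002,0.0416,0.0003,0,0,0.009],[0.4,-0.0017,0.0416,0.0002,0,0,0.009],[0.4,-0.0013,0.0416,0.0003,0,0,0.009],[0.4,-0.0009,0.0417,0.0002,0,0,0.009],[0.4,0,0,0.035,0,0,0],[0.4,0,0,0.035,0,0,0],[0.4,0,0,0,0,0,0],[0.4,0,0,0,0,0,0]],
  ],
)

```text
t: 27.75
ee_pos: [498.8, -426.6, 70.9]
eef_rot: [3.137, -0.091, -0.003]
ft_force: [-0.3, -0.1, 0.2]
finger_gap: 51.3
```

jog_arm(
  plan=[
    [[0.4,0,0,0,0,0,0],[0.4,0,0,0,0,0,0]],
  ],
)

```text
t: 28.0
ee_pos: [499.3, -426.8, 71.8]
eef_rot: [3.137, -0.091, -0.0]
ft_force: [-0.1, -0.4, -0.1]
finger_gap: 51.5
```

```bash
python3 - <<'E'
from p import *
st();shot("wrist","t_w")
from rods import rods
rods("t_w")
plan([(498.5,-426.5,2,-3.5,0.4,2,25)])
E
```

```text
t 28.0 p [ 499.3 -426.8   71.8] head -3.32 z [-0.    -0.004 -1.   ] F [-0.1 -0.4 -0.1] gap 51.5
[320. 206.] [ 497.  -427.4] 135 20 -3.6
from [ 499.1 -426.7   71.5] t 28.05 gap 51.2 5
[[[0.4, -0.0002, -0.0001, 0.0232, 0.001, 0, 0.001], [0.4, -0.0002, -0.0001, 0.0232, 0.001, 0, 0.001], [0.4, -0.0002, -0.0001, 0.0231, 0.001, 0, 0.001], [0.4, 0, 0, 0, 0, 0, 0], [0.4, 0, 0, 0, 0, 0, 0]]]
```

View pics/t_w.png

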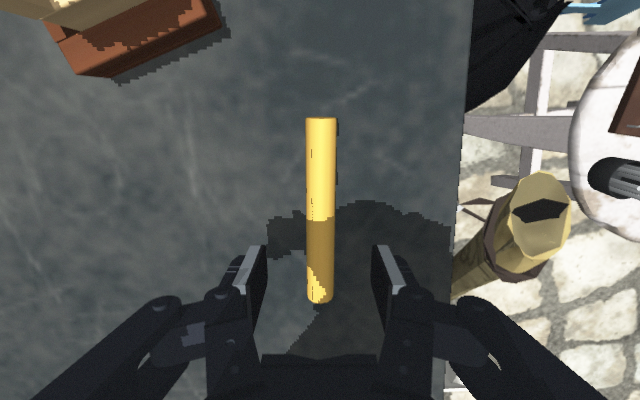

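jog_arm(
  plan=[
    [[0.4,-0.0005,0,0.0232,0.001,0,0.001],[0.4,-0.0005,0,0.0232,0.001,0,0.001],[0.4,-0.0004,0,0.0231,0.001,0,0.001],[0.4,0,0,0,0,0,0],[0.4,0,0,0,0,0,0]],
  ],
)

```text
t: 28.68
ee_pos: [497.6, -427.0, 2.0]
eef_rot: [3.14, -0.096, -0.001]
ft_force: [0.5, 0.7, 0.9]
finger_gap: 51.0
```

jog_arm(
  plan=[
    [[0.95,0,0,0,0,0,0],[0.95,0,0,0,0,0,0],[0.95,0,0,0,0,0,0],[0.95,0,0,0,0,0,0],[0.95,0,0,0,0,0,0]],
  ],
)

```text
t: 29.3
ee_pos: [497.7, -427.1, 2.3]
eef_rot: [3.139, -0.096, -0.0]
ft_force: [-0.2, 0.9, 6.6]
finger_gap: 17.8
```

jog_arm(
  plan=[
    [[0.95,0,0,-0.02,0,0,0],[0.95,0,0,-0.04,0,0,0],[0.95,0,0,-0.04,0,0,0],[0.95,0,0,-0.03,0,0,0],[0.95,0,0,0,0,0,0],[0.95,0,0,0,0,0,0],[0.95,0,0,0,0,0,0]],
  ],
)

```text
t: 30.18
ee_pos: [496.3, -425.4, 129.0]
eef_rot: [-3.138, 0.096, 0.008]
ft_force: [-0.3, -0.3, -2.5]
finger_gap: 17.7
```

```bash
python3 - <<'E'
from p import *
st();shot("wrist","u_w")
plan([(536.8,22.2,125,2.84,0.95,0),(536.8,22.2,85,2.84,.95,4)],maxmm=42)
E
```

```text
t 30.18 p [ 496.3 -425.4  129. ] head -3.49 z [-0.005  0.003 -1.   ] F [-0.3 -0.3 -2.5] gap 17.7
from [ 496.4 -425.6  129.1] t 30.225 gap 17.7 16
[[[0.95, 0.0012, -0.0409, 0.0005, 0, 0, -0.01], [0.95, 0.0016, -0.0408, 0.0005, 0, 0, -0.01], [0.95, 0.002, -0.0408, 0.0005, 0, 0, -0.01], [0.95, 0.0024, -0.0408, 0.0004, 0, 0, -0.01], [0.95, 0.0028, -0.0408, 0.0005, 0, 0, -0.01], [0.95, 0.0032, -0.0407, 0.0004, 0, 0, -0.01], [0.95, 0.0036, -0.0407, 0.0005, 0, 0, -0.01], [0.95, 0.004, -0.0407, 0.0004, 0, 0, -0.01]]]
[[[0.95, 0.0045, -0.0406, 0.0005, 0, 0, -0.01], [0.95, 0.0049, -0.0406, 0.0004, 0, 0, -0.01], [0.95, 0.0052, -0.0405, 0.0005, 0, 0, -0.01], [0.95, 0.0002, 0.0001, 0.04, -0.003, 0.004, -0.001], [0.95, 0, 0, 0, 0, 0, 0], [0.95, 0, 0, 0, 0, 0, 0], [0.95, 0, 0, 0, 0, 0, 0], [0.95, 0, 0, 0, 0, 0, 0]]]
```

View pics/u_w.png

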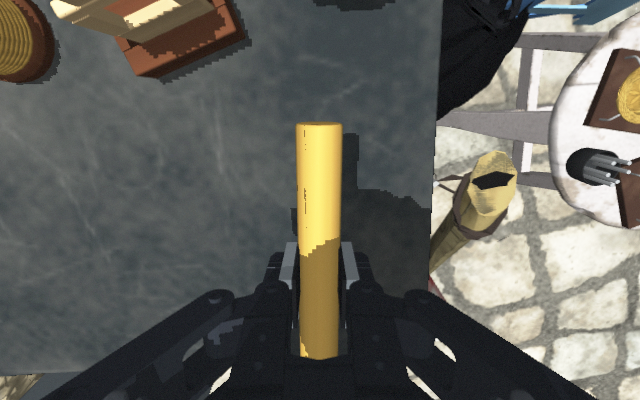

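Rod D is held, with its far end at row 122, as with the others.

jog_arm(
  plan=[
    [[0.95,0.0012,-0.0409,0.0005,-0.001,0.001,-0.01],[0.95,0.0016,-0.0408,0.0005,-0.001,0.001,-0.01],[0.95,0.002,-0.0408,0.0005,0,0,-0.01],[0.95,0.0024,-0.0408,0.0004,0,0,-0.01],[0.95,0.0028,-0.0408,0.0005,0,0,-0.01],[0.95,0.0032,-0.0407,0.0004,0,0,-0.01],[0.95,0.0036,-0.0407,0.0005,0,0,-0.01],[0.95,0.004,-0.0407,0.0004,0,0,-0.01]],
  ],
)

```text
t: 31.22
ee_pos: [526.1, -99.5, 126.1]
eef_rot: [3.14, 0.03, -0.002]
ft_force: [-0.2, 0.1, -2.2]
finger_gap: 17.3
```

jog_arm(
  plan=[
    [[0.95,0.0045,-0.0406,0.0005,0,0,-0.01],[0.95,0.0049,-0.0406,0.0004,0,0,-0.01],[0.95,0.0052,-0.0405,0.0005,0,0,-0.01],[0.95,0.0002,0.0001,0.04,0,0.001,-0.001],[0.95,0,0,0,0,0,0],[0.95,0,0,0,0,0,0],[0.95,0,0,0,0,0,0]],
  ],
)

```text
t: 32.1
ee_pos: [538.9, 20.3, 86.5]
eef_rot: [3.139, 0.076, 0.005]
ft_force: [0.3, -0.0, -1.4]
finger_gap: 17.3
```

```bash
python3 - <<'E'
from p import *
st()
plan([(536.8,22.2,38,2.84,0.95,2,15)])
E
```

```text
t 32.1 p [538.9  20.3  86.5] head 2.76 z [ 0.003 -0.001 -1.   ] F [ 0.3 -0.  -1.4] gap 17.3
from [538.9  20.3  86.5] t 32.1 gap 17.3 6
[[[0.95, -0.0005, -0.0005, 0.0121, 0, -0.001, 0], [0.95, -0.0005, -0.0005, 0.0121, 0, -0.001, 0], [0.95, -0.0006, -0.0005, 0.0122, 0, -0.001, 0], [0.95, -0.0005, -0.0006, 0.0121, 0, -0.001, 0], [0.95, 0, 0, 0, 0, 0, 0], [0.95, 0, 0, 0, 0, 0, 0]]]
```

jog_arm(
  plan=[
    [[0.95,-0.0005,-0.0004,0.0121,0,-0.001,0],[0.95,-0.0005,-0.0004,0.0121,0,-0.001,0],[0.95,-0.0005,-0.0004,0.0121,0,-0.001,0],[0.95,-0.0004,-0.0004,0.0121,0,0,0],[0.95,0,0,0,0,0,0],[0.95,0,0,0,0,0,0]],
  ],
)

```text
t: 32.85
ee_pos: [535.7, 22.0, 37.9]
eef_rot: [3.139, 0.078, -0.005]
ft_force: [-4.8, -0.7, 11.9]
finger_gap: 18.0
```

```bash
python3 - <<'E'
from p import *
st();shot("wrist","v_w")
E
```

```text
t 32.85 p [535.7  22.   37.9] head 2.84 z [-0.003 -0.002 -1.   ] F [-4.8 -0.7 11.9] gap 18.0
```

View pics/v_w.png

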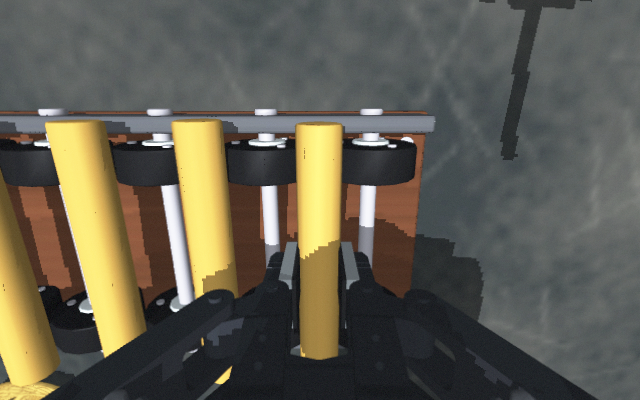

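jog_arm(
  plan=[
    [[0.75,0,0,0,0,0,0],[0.7,0,0,0,0,0,0],[0.62,0,0,0,0,0,0],[0.62,0,0,0,0,0,0],[0.62,0,0,-0.015,0,0,0],[0.62,0,0,-0.03,0,0,0],[0.62,0,0,-0.03,0,0,0],[0.62,0,0,-0.04,0,0,0]],
  ],
)

```text
t: 33.9
ee_pos: [535.7, 22.6, 153.3]
eef_rot: [3.139, 0.078, -0.004]
ft_force: [0.4, 0.0, -0.2]
finger_gap: 32.3
```

jog_arm(
  plan=[
    [[0.3,0,0,-0.04,0,0,0],[0,0,0,-0.04,0,0,0],[0,0,0,-0.04,0,0,0],[0,0,0,0,0,0,0],[0,0,0,0,0,0,0],[0,0,0,0,0,0,0]],
  ],
)

```text
t: 34.65
ee_pos: [535.5, 22.8, 270.7]
eef_rot: [3.139, 0.078, -0.007]
ft_force: [-0.4, -0.8, -0.2]
finger_gap: 85.3
```

```bash
python3 - <<'E'
from p import *
st();shot("wrist","w_w")
E
```

```text
t 34.65 p [535.5  22.8 270.7] head 2.85 z [-0.004 -0.002 -1.   ] F [-0.4 -0.8 -0.2] gap 85.3
```

View pics/w_w.png

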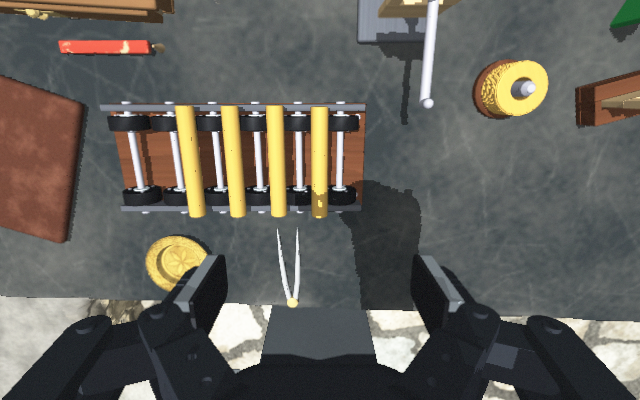

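```bash
python3 - <<'E'
from p import *
import pickle
cv2.imwrite("pics/w_s.png",optics.camera("scene"))
C=cam("wrist",pickle.load(open("w_w.pkl","rb")))
print(unproj(C,[(528,89)],60),unproj(cam("scene"),[(336.2,170.8)],60),unproj(cam("side"),[(358.7,236.7)],60))
plan([(635,-195,230,2.8,0,4)])
E
```

```text
[[ 630.2930223  -192.69760551   60.        ]] [[ 628.989984   -191.87083125   60.        ]] [[ 627.58157622 -207.06436435   60.        ]]
from [535.6  22.9 270.8] t 34.75 gap 85.5 11
[[[0, 0.0126, 0.0318, 0.0058, 0, 0.001, 0], [0, 0.0127, 0.0318, 0.0058, 0, 0.001, 0], [0, 0.0126, 0.0318, 0.0059, 0, 0.001, 0], [0, 0.0126, 0.0318, 0.0059, 0, 0.001, 0], [0, 0.0126, 0.0318, 0.0059, 0, 0.001, 0], [0, 0.0127, 0.0317, 0.0059, 0, 0.001, 0], [0, 0.0126, 0.0318, 0.0059, 0, 0.001, 0], [0, 0, 0, 0, 0, 0, 0]]]
[[[0, 0, 0, 0, 0, 0, 0], [0, 0, 0, 0, 0, 0, 0], [0, 0, 0, 0, 0, 0, 0]]]
```

```bash
python3 - <<'E'
from p import *
import pickle
C=cam("wrist",pickle.load(open("w_w.pkl","rb")))
print(unproj(C,[(428,104)],158),unproj(C,[(440,3)],146))
C=cam("wrist",pickle.load(open("c.pkl","rb")))
print(unproj(C,[(275,71)],158),unproj(C,[(398,62)],152))
E
```

```text
[[611.06591532 -57.67114688 158.        ]] [[682.23456089 -59.29684308 146.        ]]
[[613.00634647 -58.83402983 158.        ]] [[721.79002396 -52.16648794 152.        ]]
```

jog_arm(
  plan=[
    [[0,0.0117,0.0316,0.0058,0,0,0],[0,0.0117,0.0316,0.0058,0,0,0],[0,0.0117,0.0316,0.0058,0,0,0],[0,0.0117,0.0316,0.0058,0,0,0],[0,0.0117,0.0316,0.0058,0,0,0],[0,0.0117,0.0316,0.0058,0,0,0],[0,0.0117,0.0316,0.0058,0,0,0],[0,0,0,0,0,0,0]],
  ],
)

```text
t: 35.75
ee_pos: [628.2, -197.4, 229.7]
eef_rot: [3.137, 0.071, -0.008]
ft_force: [-0.9, 0.7, -0.5]
finger_gap: 85.9
```

jog_arm(
  plan=[
    [[0,0,0,0,0,0,0],[0,0,0,0,0,0,0],[0,0,0,0,0,0,0]],
  ],
)

```text
t: 36.12
ee_pos: [629.2, -192.8, 231.7]
eef_rot: [3.14, 0.081, -0.003]
ft_force: [0.5, -0.0, -0.5]
finger_gap: 85.6
```

```bash
python3 - <<'E'
from p import *
st();shot("wrist","x_w")
E
```

```text
t 36.12 p [ 629.2 -192.8  231.7] head 2.95 z [-0.002 -0.001 -1.   ] F [ 0.5 -0.  -0.5] gap 85.6
```

View pics/x_w.png

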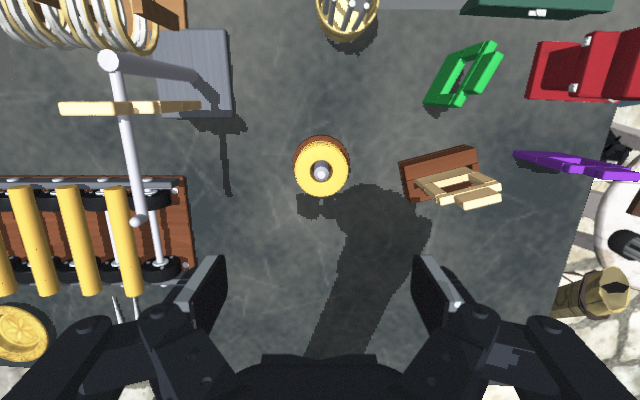

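```bash
python3 - <<'E'
from p import *
import pickle
im=cv2.imread("pics/x_w.png");crop(im,280,125,365,205,"pics/x1.png",7)
C=cam("wrist",pickle.load(open("x_w.pkl","rb")))
m=cv2.inRange(cv2.cvtColor(im,cv2.COLOR_BGR2HSV),(15,110,60),(35,255,255))[125:205,280:365]
c=max(cv2.findContours(m,0,2)[0],key=cv2.contourArea)
P=unproj(C,c.reshape(-1,2)+(280.,125.),46);print(cv2.minEnclosingCircle(P[:,:2].astype(np.float32)))
E
```

```text
((633.8801879882812, -194.54434204101562), 30.575986862182617)
```

View pics/x1.png

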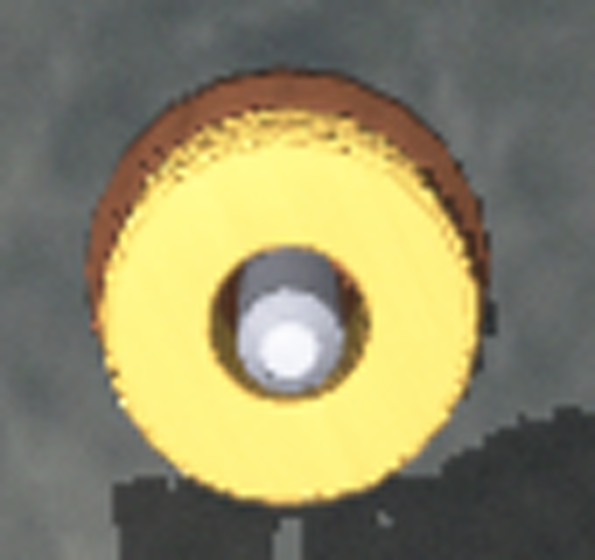

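```bash
python3 - <<'E'
from p import *
import pickle
C=cam("wrist",pickle.load(open("x_w.pkl","rb")))
print(unproj(C,[(280+292/7,125+322/7)],46),unproj(C,[(280+291/7,125+348/7)],62))
plan([(629,-193,75,2.84,0,1,35),(629,-193,25,2.84,0,2,20)])
E
```

```text
[[ 631.86117657 -195.59083097   46.        ]] [[ 631.63374773 -195.29983948   62.        ]]
from [ 629.2 -193.1  231.7] t 36.175 gap 85.4 11
[[[0, 0, -0.0001, 0.0313, 0, 0, 0], [0, 0, 0, 0.0314, 0, 0, 0], [0, 0, -0.0001, 0.0313, 0, 0, 0], [0, 0, 0, 0.0314, 0, 0, 0], [0, 0.0001, -0.0001, 0.0313, 0, 0, 0], [0, 0, 0, 0, 0, 0, 0], [0, 0, 0, 0.0167, 0, 0.001, 0.001], [0, 0, 0, 0.0167, 0, 0.001, 0.001]]]
[[[0, 0, 0, 0.0166, 0, 0.001, 0.001], [0, 0, 0, 0, 0, 0, 0], [0, 0, 0, 0, 0, 0, 0]]]
```

jog_arm(
  plan=[
    [[0,0.0005,0.0005,0.0313,0,0,0],[0,0.0005,0.0005,0.0314,0,0,0],[0,0.0005,0.0005,0.0313,0,0,0],[0,0.0005,0.0005,0.0314,0,0,0],[0,0.0003,0.0003,0.0313,0,0,0],[0,0,0,0,0,0,0],[0,0,0,0,0,0,0]],
  ],
)

```text
t: 37.05
ee_pos: [632.1, -196.6, 76.1]
eef_rot: [3.138, 0.079, -0.0]
ft_force: [-0.2, -1.3, 0.4]
finger_gap: 85.2
```

```bash
python3 - <<'E'
from p import *
st();shot("wrist","y_w")
plan([(631.7,-195.4,14,2.84,0,2,20)])
E
```

```text
t 37.05 p [ 632.1 -196.6   76.1] head 2.87 z [-0.    -0.002 -1.   ] F [-0.2 -1.3  0.4] gap 85.2
from [ 632.4 -196.8   76.6] t 37.1 gap 85.5 6
[[[0, -0.0002, -0.0004, 0.0156, 0.001, 0, 0], [0, -0.0002, -0.0004, 0.0157, 0.001, 0, 0], [0, -0.0002, -0.0003, 0.0156, 0.001, 0, 0], [0, -0.0001, -0.0003, 0.0157, 0.001, 0, 0], [0, 0, 0, 0, 0, 0, 0], [0, 0, 0, 0, 0, 0, 0]]]
```

View pics/y_w.png

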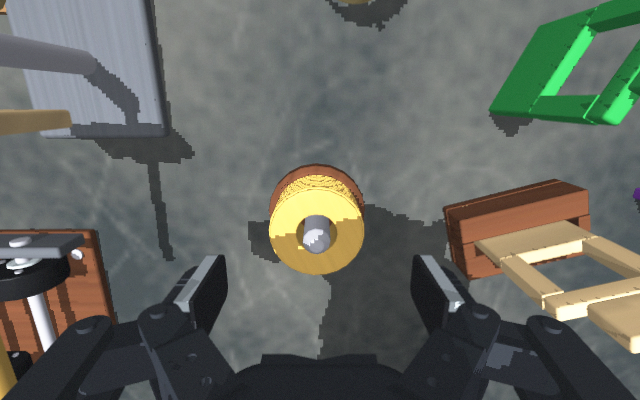

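```bash
python3 - <<'E'
from p import *
import pickle
im=cv2.imread("pics/x_w.png");crop(im,380,125,530,225,"pics/x2.png",5)
C=cam("wrist",pickle.load(open("x_w.pkl","rb")))
print(unproj(C,[(416,178),(485,160)],98),unproj(C,[(455,205),(500,200),(480,205)],120))
E
```

```text
[[ 641.4404026  -279.29724255   98.        ]
 [ 660.66888245 -337.4898964    98.        ]] [[ 624.8214306  -308.3917053   120.        ]
 [ 631.14840556 -345.3038748   120.        ]
 [ 625.88865796 -329.46787287  120.        ]]
```

View pics/x2.png

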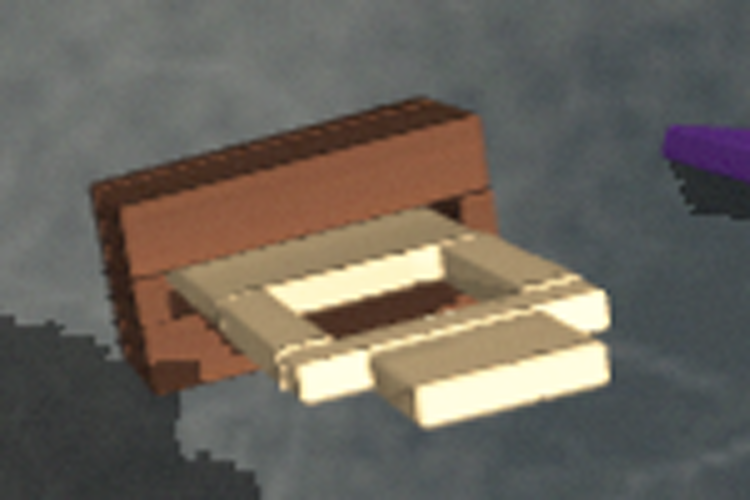

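jog_arm(
  plan=[
    [[0,-0.0002,-0.0002,0.0156,0,0,0],[0,-0.0002,-0.0002,0.0157,0,0,0],[0,-0.0001,-0.0002,0.0156,0,0,0],[0,-0.0001,-0.0002,0.0157,0,0,0],[0,0,0,0,0,0,0],[0,0,0,0,0,0,0]],
  ],
)

```text
t: 37.85
ee_pos: [630.7, -196.0, 12.2]
eef_rot: [3.139, 0.078, -0.003]
ft_force: [0.3, -0.4, 0.2]
finger_gap: 85.1
```

jog_arm(
  plan=[
    [[0.5,0,0,0,0,0,0],[0.5,0,0,0,0,0,0],[0.5,0,0,0,0,0,0],[0.5,0,0,0,0,0,0],[0.5,0,0,0,0,0,0]],
  ],
)

```text
t: 38.48
ee_pos: [631.6, -196.5, 13.2]
eef_rot: [3.138, 0.078, 0.001]
ft_force: [-0.0, -1.5, 5.2]
finger_gap: 54.8
```

```bash
python3 - <<'E'
from p import *
st();shot("wrist","z_w")
E
```

```text
t 38.48 p [ 631.6 -196.5   13.2] head 2.84 z [ 0.001 -0.003 -1.   ] F [-0.  -1.5  5.2] gap 54.8
```

View pics/z_w.png

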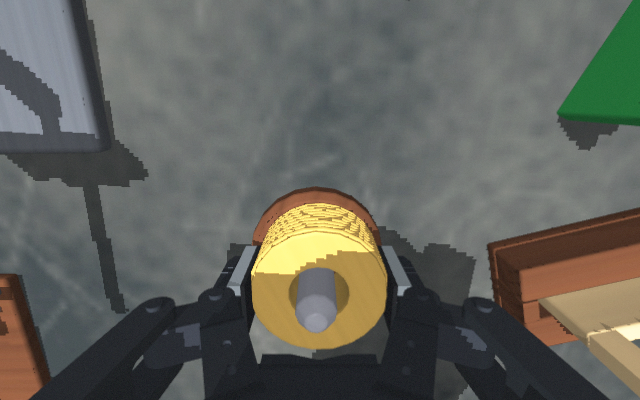

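jog_arm(
  plan=[
    [[0.6,0,0,-0.005,0,0,0],[0.6,0,0,-0.015,0,0,0],[0.6,0,0,-0.02,0,0,0],[0.6,0,0,-0.02,0,0,0],[0.6,0,0,-0.03,0,0,0],[0.6,0,0,-0.03,0,0,0],[0.6,0,0,0,0,0,0],[0.6,0,0,0,0,0,0]],
  ],
)

```text
t: 39.52
ee_pos: [630.0, -195.2, 131.5]
eef_rot: [3.14, 0.079, -0.005]
ft_force: [-0.6, -0.1, -2.9]
finger_gap: 54.9
```

```bash
python3 - <<'E'
from p import *
st();shot("wrist","aa_w")
import pickle
# pad corners estimates
cv2.imwrite("pics/aa_s.png",optics.camera("scene"))
E
```

```text
t 39.52 p [ 630.  -195.2  131.5] head 2.87 z [-0.003 -0.001 -1.   ] F [-0.6 -0.1 -2.9] gap 54.9
```

View pics/aa_w.png

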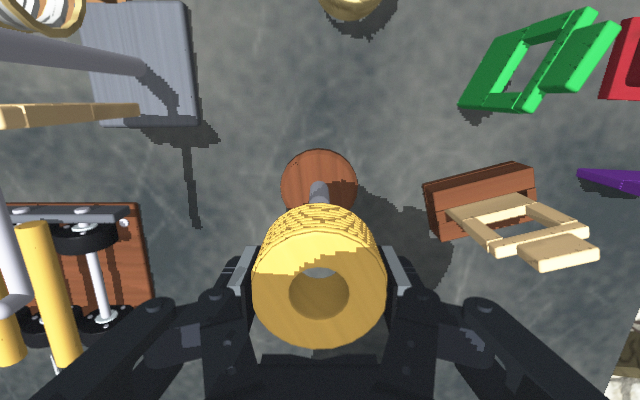

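View pics/aa_s.png

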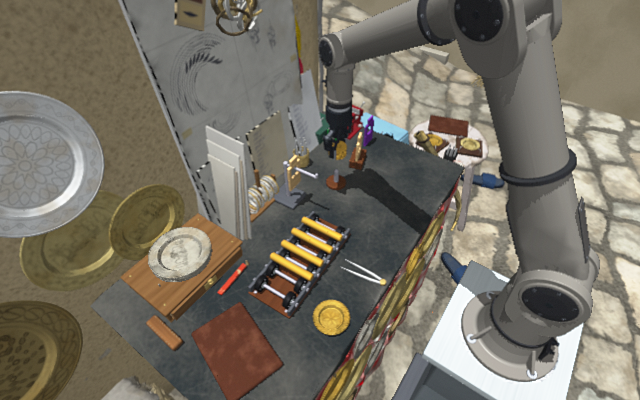

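```bash
python3 - <<'E'
from p import *
im=cv2.imread("pics/aa_s.png");crop(im,180,290,300,400,"pics/ab.png",5)
plan([(520,-150,140,0,0.6,0),(480,0,140,0,0.6,0),(505,280,160,0,.6,4)],maxmm=42)
E
```

```text
from [ 629.5 -195.   130.4] t 39.625 gap 54.7 18
[[[0.6, -0.0357, -0.0168, -0.003, 0, 0.002, 0.017], [0.6, -0.036, -0.0162, -0.0031, 0, 0.002, 0.017], [0.6, -0.0362, -0.0156, -0.0031, 0, 0.002, 0.017], [0.6, -0.0101, -0.0375, 0, 0, 0, 0], [0.6, -0.01, -0.0375, -0.0001, 0, 0, 0], [0.6, -0.0101, -0.0375, 0, 0, 0, 0], [0.6, -0.01, -0.0375, -0.0001, 0, 0, 0], [0.6, 0.0035, -0.04, -0.0029, 0, 0, 0]]]
[[[0.6, 0.0035, -0.04, -0.0029, 0, 0, 0], [0.6, 0.0035, -0.04, -0.0029, 0, 0, 0], [0.6, 0.0036, -0.04, -0.0029, 0, 0, 0], [0.6, 0.0035, -0.04, -0.0028, 0, 0, 0], [0.6, 0.0036, -0.04, -0.0029, 0, 0, 0], [0.6, 0.0035, -0.04, -0.0028, 0, 0, 0], [0.6, 0, 0, 0, 0, 0, 0], [0.6, 0, 0, 0, 0, 0, 0]]]
[[[0.6, 0, 0, 0, 0, 0, 0], [0.6, 0, 0, 0, 0, 0, 0]]]
```

View pics/ab.png

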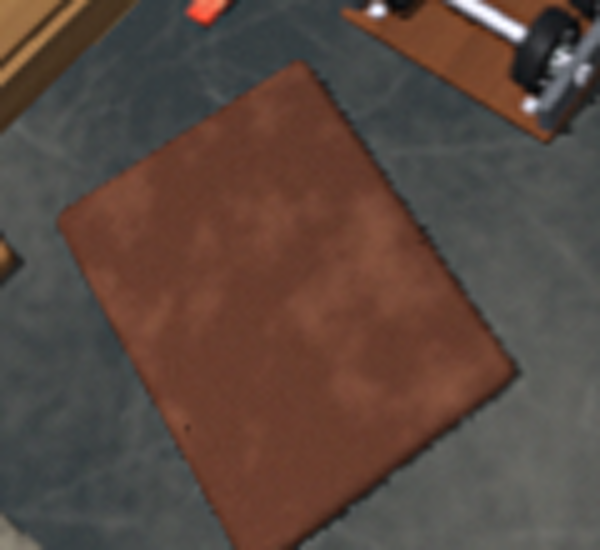

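```bash
python3 - <<'E'
from p import *
P=unproj(cam("scene"),np.array([(303,60),(60,220),(245,555),(518,372)])/5+(180,290),14)[:,:2]
print(P,P.mean(0),np.linalg.norm(np.roll(P,-1,0)-P,axis=1))
E
```

```text
[[584.21636938 316.41427042]
 [622.03134243 445.99919661]
 [444.44133277 500.04446967]
 [396.87370907 372.95233744]] [511.89068841 408.85256853] [134.98972288 185.63163273 135.70220669 195.6880819 ]
```

jog_arm(
  plan=[
    [[0.6,-0.0357,-0.0168,-0.003,0,0.001,0.017],[0.6,-0.036,-0.0162,-0.0031,0,0.001,0.017],[0.6,-0.0362,-0.0156,-0.0031,0,0,0.017],[0.6,-0.0101,-0.0375,0,0,0,0],[0.6,-0.01,-0.0375,-0.0001,0,0,0],[0.6,-0.0101,-0.0375,0,0,0,0],[0.6,-0.01,-0.0375,-0.0001,0,0,0],[0.6,0.0035,-0.04,-0.0029,0,0,0]],
  ],
)

```text
t: 40.62
ee_pos: [482.6, 40.1, 143.0]
eef_rot: [3.139, -0.003, -0.005]
ft_force: [0.4, -0.7, -2.2]
finger_gap: 54.7
```

jog_arm(
  plan=[
    [[0.6,0.0035,-0.04,-0.0029,0,0,0],[0.6,0.0035,-0.04,-0.0029,0,0,0],[0.6,0.0036,-0.04,-0.0029,0,0,0],[0.6,0.0035,-0.04,-0.0028,0,0,0],[0.6,0.0036,-0.04,-0.0029,0,0,0],[0.6,0.0035,-0.04,-0.0028,0,0,0],[0.6,0,0,0,0,0,0],[0.6,0,0,0,0,0,0]],
  ],
)

```text
t: 41.62
ee_pos: [505.6, 278.4, 159.8]
eef_rot: [3.138, -0.002, -0.003]
ft_force: [-0.2, 0.2, -2.7]
finger_gap: 54.7
```

```bash
python3 - <<'E'
from p import *
st();shot("wrist","ac_w")
E
```

```text
t 41.62 p [505.6 278.4 159.8] head -0.08 z [-0.002 -0.004 -1.   ] F [-0.2  0.2 -2.7] gap 54.7
```

View pics/ac_w.png

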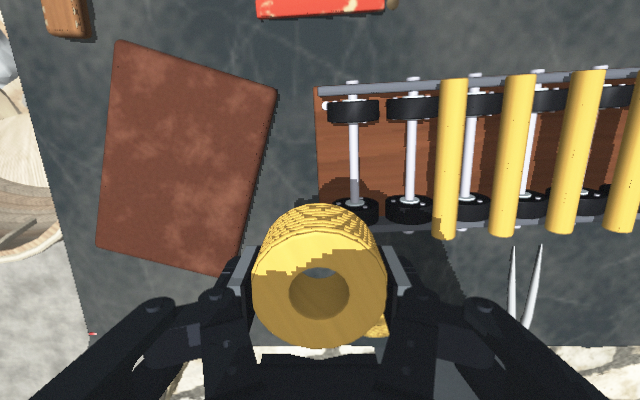

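```bash
python3 - <<'E'
from p import *
import pickle
C=cam("wrist",pickle.load(open("ac_w.pkl","rb")))
P=unproj(C,[(118,41),(277,92),(237,279),(96,246)],14)[:,:2]
print(P,P.mean(0),(P[1]+P[3])/2,np.linalg.norm(np.roll(P,-1,0)-P,axis=1))
plan([(505,404,120,-15,.6,3)],maxmm=42)
E
```

```text
[[626.4130194  442.59102993]
 [586.85814187 314.06587402]
 [402.77512636 363.286676  ]
 [441.27378469 500.33023394]] [514.33001808 405.06845347] [514.06596328 407.19805398] [134.47417611 190.54984636 142.3484579  193.93388541]
from [505.9 277.7 160. ] t 41.675 gap 54.9 7
[[[0.6, -0.0003, -0.0316, 0.0099, 0.001, 0, 0.065], [0.6, -0.0023, -0.0315, 0.0099, 0.001, 0, 0.065], [0.6, -0.0044, -0.0313, 0.0099, 0.001, 0, 0.065], [0.6, -0.0064, -0.0309, 0.01, 0.001, 0, 0.065], [0.6, 0, 0, 0, 0, 0, 0], [0.6, 0, 0, 0, 0, 0, 0], [0.6, 0, 0, 0, 0, 0, 0]]]
```

```bash
python3 - <<'E'
from p import *
import pickle
o=pickle.load(open("ac_w.pkl","rb"));C=cam("wrist",o)
print(unproj(C,[(319,292)],o["ee_pos"][2]+33)-o["ee_pos"])
plan([(513.5,407.3,90,0,.6,3)],maxmm=42)
E
```

```text
[[ 2.51726637  0.42966444 33.        ]]
from [505.9 277.7 160. ] t 41.675 gap 54.9 7
[[[0.6, 0.0018, -0.0325, 0.0174, 0.001, 0, -0.001], [0.6, 0.0019, -0.0324, 0.0174, 0.001, 0, -0.001], [0.6, 0.0019, -0.0324, 0.0174, 0.001, 0, -0.001], [0.6, 0.002, -0.0324, 0.0175, 0.001, 0, -0.001], [0.6, 0, 0, 0, 0, 0, 0], [0.6, 0, 0, 0, 0, 0, 0], [0.6, 0, 0, 0, 0, 0, 0]]]
```

jog_arm(
  plan=[
    [[0.6,0.0013,-0.0325,0.0174,0.001,0,0],[0.6,0.0013,-0.0324,0.0174,0.001,0,0],[0.6,0.0013,-0.0324,0.0174,0,0,0],[0.6,0.0013,-0.0324,0.0175,0,0,0],[0.6,0,0,0,0,0,0],[0.6,0,0,0,0,0,0],[0.6,0,0,0,0,0,0]],
  ],
)

```text
t: 42.55
ee_pos: [512.7, 407.2, 91.9]
eef_rot: [3.142, -0.006, 0.002]
ft_force: [0.3, -0.2, -3.6]
finger_gap: 54.8
```

```bash
python3 - <<'E'
from p import *
st();shot("wrist","ad_w")
plan([(511,407,16.5,0,.6,2,15)])
E
```

```text
t 42.55 p [512.7 407.2  91.9] head -0.23 z [ 0.001 -0.    -1.   ] F [ 0.3 -0.2 -3.6] gap 54.8
from [512.6 407.5  92. ] t 42.6 gap 54.7 8
[[[0.6, -0.0003, 0.0001, 0.0126, 0, 0, -0.001], [0.6, -0.0003, 0.0001, 0.0126, 0, 0, -0.001], [0.6, -0.0003, 0.0001, 0.0126, 0, 0, -0.001], [0.6, -0.0003, 0.0001, 0.0126, 0, 0, -0.001], [0.6, -0.0002, 0.0001, 0.0125, 0, 0, -0.001], [0.6, -0.0003, 0, 0.0126, 0, 0, -0.001], [0.6, 0, 0, 0, 0, 0, 0], [0.6, 0, 0, 0, 0, 0, 0]]]
```

View pics/ad_w.png

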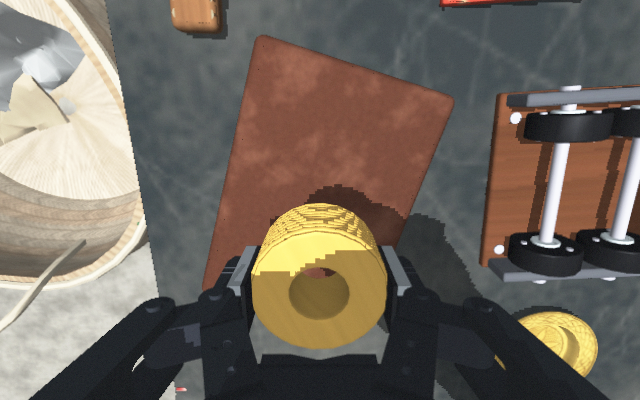

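jog_arm(
  plan=[
    [[0.6,-0.0003,0.0001,0.0126,0,0,0],[0.6,-0.0003,0.0001,0.0126,0,0,0],[0.6,-0.0002,0,0.0126,0,0,0],[0.6,-0.0002,0,0.0126,0,0,0],[0.6,-0.0002,0,0.0125,0,0,0],[0.6,-0.0002,0,0.0116,0,0,0],[0.6,0,0,0,0,0,0],[0.6,0,0,0,0,0,0]],
  ],
)

```text
t: 43.6
ee_pos: [510.2, 409.1, 16.7]
eef_rot: [-3.141, 0.002, -0.0]
ft_force: [-0.1, -0.5, -2.5]
finger_gap: 54.6
```

jog_arm(
  plan=[
    [[0.6,0,0,0.001,0,0,0],[0.6,0,0,0,0,0,0]],
  ],
)

```text
t: 43.85
ee_pos: [510.1, 409.0, 15.8]
eef_rot: [-3.141, 0.002, -0.0]
ft_force: [-0.1, 0.6, -2.6]
finger_gap: 55.3
```

jog_arm(
  plan=[
    [[0.6,0.0005,0.0015,0,0,0,0],[0.6,0,0,0.0007,0,0,0],[0.6,0,0,0,0,0,0],[0.6,0,0,0,0,0,0]],
  ],
)

```text
t: 44.35
ee_pos: [510.9, 407.3, 15.4]
eef_rot: [-3.141, 0.002, -0.0]
ft_force: [-0.6, -0.3, 1.6]
finger_gap: 54.7
```

Contact: the force has gone from -2.6 to +1.6 N. Releasing.

jog_arm(
  plan=[
    [[0.3,0,0,0,0,0,0],[0.1,0,0,0,0,0,0],[0,0,0,0,0,0,0],[0,0,0,0,0,0,0],[0,0,0,-0.01,0,0,0],[0,0,0,-0.03,0,0,0],[0,0,0,-0.04,0,0,0],[0,0,0,-0.04,0,0,0]],
  ],
)

```text
t: 45.35
ee_pos: [510.7, 407.5, 137.0]
eef_rot: [-3.141, 0.002, -0.001]
ft_force: [0.9, 0.3, -0.5]
finger_gap: 85.4
```

jog_arm(
  plan=[
    [[0,0,0,-0.04,0,0,0],[0,0,0,-0.04,0,0,0],[0,0,0,0,0,0,0],[0,0,0,0,0,0,0],[0,0,0,0,0,0,0]],
  ],
)

```text
t: 45.98
ee_pos: [509.8, 406.9, 213.6]
eef_rot: [3.14, -0.002, -0.003]
ft_force: [1.1, 0.5, -0.1]
finger_gap: 85.4
```

```bash
python3 - <<'E'
from p import *
st();shot("wrist","ae_w")
E
```

```text
t 45.98 p [509.8 406.9 213.6] head -0.06 z [-0.002 -0.001 -1.   ] F [ 1.1  0.5 -0.1] gap 85.4
```

View pics/ae_w.png

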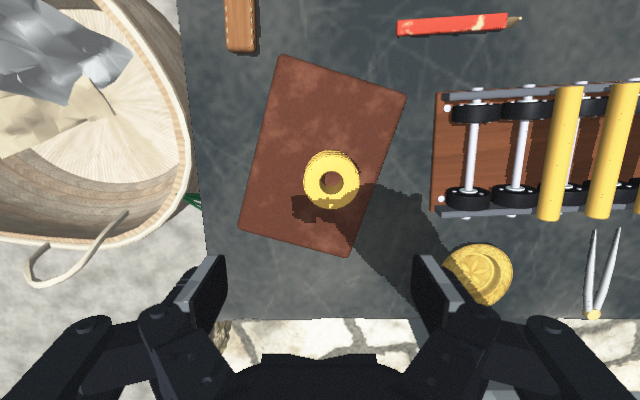

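```bash
python3 - <<'E'
from p import *
import pickle
o=pickle.load(open("ae_w.pkl","rb"));C=cam("wrist",o)
P=unproj(C,[(281,55),(406,96),(348,258),(238,228)],14)[:,:2]
print(P,P.mean(0),np.linalg.norm(np.roll(P,-1,0)-P,axis=1)); print(unproj(C,[(332,182)],48))
crop(cv2.imread("pics/ae_w.png"),220,40,420,270,"pics/ae1.png",2.6)
E
```

```text
[[626.4992008  444.20077171]
 [587.62840266 317.19556931]
 [401.70521062 371.91025554]
 [441.19061272 501.50662768]] [514.2558567  408.70330606] [132.82040651 193.80694061 135.47810396 193.967095  ]
[[505.47437726 393.74808328  48.        ]]
```

View pics/ae1.png

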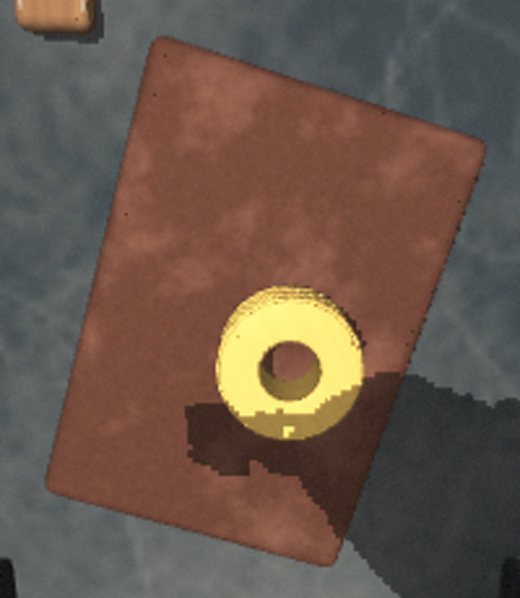

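```bash
python3 - <<'E'
from p import *
st()
plan([(505.5,393.7,95,0,0,3)])
E
```

```text
t 46.02 p [509.9 406.9 213.6] head -0.06 z [-0.002 -0.001 -1.   ] F [ 0.7 -0.1 -0.1] gap 85.4
from [509.9 406.9 213.6] t 46.025 gap 85.4 6
[[[0, -0.0014, 0.0044, 0.0395, 0, 0.001, 0], [0, -0.0014, 0.0043, 0.0396, 0, 0.001, 0], [0, -0.0015, 0.0044, 0.0395, 0, 0.001, 0], [0, 0, 0, 0, 0, 0, 0], [0, 0, 0, 0, 0, 0, 0], [0, 0, 0, 0, 0, 0, 0]]]
```

jog_arm(
  plan=[
    [[0,-0.0014,0.0044,0.0395,0,0,0],[0,-0.0014,0.0043,0.0396,0,0,0],[0,-0.0015,0.0044,0.0395,0,0,0],[0,0,0,0,0,0,0],[0,0,0,0,0,0,0],[0,0,0,0,0,0,0]],
  ],
)

```text
t: 46.78
ee_pos: [507.6, 395.6, 98.6]
eef_rot: [-3.138, 0.001, -0.004]
ft_force: [0.7, 0.7, -0.4]
finger_gap: 85.3
```

```bash
python3 - <<'E'
from p import *
st();shot("wrist","af_w")
E
```

```text
t 46.77 p [507.6 395.6  98.6] head -0.05 z [ 0.003  0.003 -1.   ] F [ 0.7  0.7 -0.4] gap 85.3
```

View pics/af_w.png

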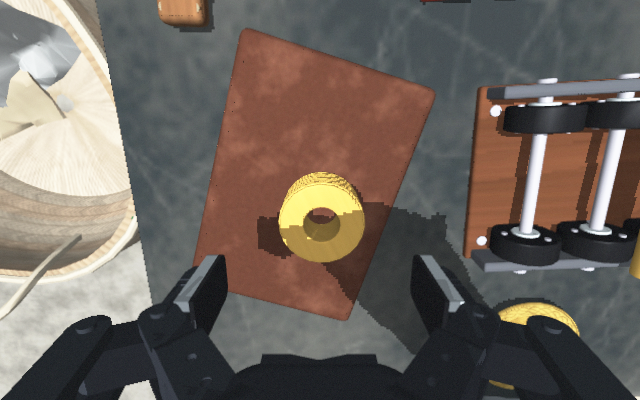

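```bash
python3 - <<'E'
from p import *
import pickle
o=pickle.load(open("af_w.pkl","rb"));C=cam("wrist",o)
P=unproj(C,[(243,28),(436,94),(349,321),(193,278)],14)[:,:2]
print(P,P.mean(0)); print(unproj(C,[(321.5,223)],48))
plan([(505.5,394,16,0,0,2,20)])
E
```

```text
[[627.30405033 444.87709549]
 [586.73492694 316.34852162]
 [402.32734761 370.61804716]
 [444.16133534 499.1712274 ]] [515.13191505 407.75372292]
[[506.03096145 394.40479692  48.        ]]
from [507.4 395.5  98.4] t 46.825 gap 85.1 7
[[[0, -0.0004, 0.0004, 0.0165, -0.001, -0.001, 0], [0, -0.0004, 0.0003, 0.0165, -0.001, -0.001, 0], [0, -0.0004, 0.0003, 0.0165, -0.001, -0.001, 0], [0, -0.0004, 0.0003, 0.0165, -0.001, -0.001, 0], [0, -0.0004, 0.0003, 0.0164, -0.001, -0.001, 0], [0, 0, 0, 0, 0, 0, 0], [0, 0, 0, 0, 0, 0, 0]]]
```

jog_arm(
  plan=[
    [[0,-0.0003,0.0003,0.0165,0,0,0],[0,-0.0003,0.0003,0.0165,0,0,0],[0,-0.0003,0.0003,0.0165,0,0,0],[0,-0.0003,0.0003,0.0165,0,0,0],[0,-0.0003,0.0003,0.0164,0,0,0],[0,0,0,0,0,0,0],[0,0,0,0,0,0,0]],
  ],
)

```text
t: 47.7
ee_pos: [505.2, 393.2, 14.3]
eef_rot: [-3.141, 0.002, -0.001]
ft_force: [0.3, 0.1, 0.2]
finger_gap: 85.4
```

jog_arm(
  plan=[
    [[0.5,0,0,0,0,0,0],[0.5,0,0,0,0,0,0],[0.5,0,0,0,0,0,0],[0.6,0,0,0,0,0,0],[0.6,0,0,0,0,0,0]],
  ],
)

```text
t: 48.32
ee_pos: [505.6, 392.8, 15.3]
eef_rot: [-3.141, 0.002, -0.002]
ft_force: [-0.6, -1.5, 6.4]
finger_gap: 54.9
```

jog_arm(
  plan=[
    [[0.6,0,0,-0.01,0,0,0],[0.6,0,0,-0.01,0,0,0],[0.6,0,0,0,0,0,0],[0.6,0,0,0,0,0,0]],
  ],
)

```text
t: 48.82
ee_pos: [504.6, 392.9, 33.9]
eef_rot: [-3.141, 0.002, 0.0]
ft_force: [-0.2, -0.4, -2.4]
finger_gap: 54.7
```

```bash
python3 - <<'E'
from p import *
st();shot("wrist","ag_w")
E
```

```text
t 48.83 p [504.6 392.9  33.9] head -0.06 z [-0.  0. -1.] F [-0.2 -0.4 -2.4] gap 54.7
```

View pics/ag_w.png

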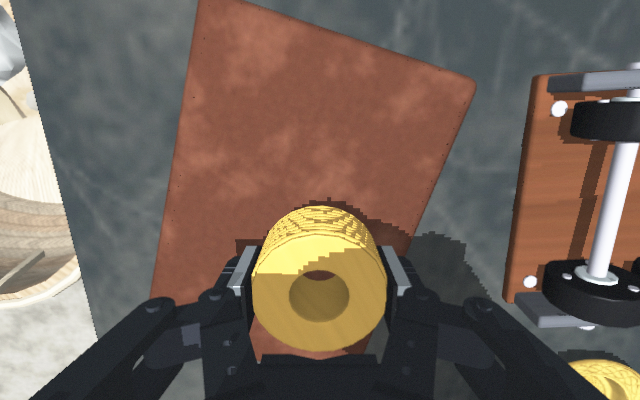

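jog_arm(
  plan=[
    [[0.6,0.0045,-0.0075,0,0,0,0],[0.6,0.0042,-0.0075,0,0,0,0],[0.6,0,0,0,0,0,0],[0.6,0,0,0.009,0,0,0],[0.6,0,0,0.0085,0,0,0],[0.6,0,0,0,0,0,0],[0.6,0,0,0,0,0,0]],
  ],
)

```text
t: 49.75
ee_pos: [513.2, 407.6, 16.2]
eef_rot: [3.142, -0.002, -0.001]
ft_force: [0.3, -0.6, -1.9]
finger_gap: 54.7
```

jog_arm(
  plan=[
    [[0.6,0,0,0.001,0,0,0],[0.6,0,0,0,0,0,0],[0.6,0,0,0,0,0,0]],
  ],
)

```text
t: 50.12
ee_pos: [513.5, 407.9, 15.6]
eef_rot: [-3.141, 0.002, 0.0]
ft_force: [-0.5, -0.3, -0.3]
finger_gap: 54.6
```

jog_arm(
  plan=[
    [[0.3,0,0,0,0,0,0],[0.1,0,0,0,0,0,0],[0,0,0,0,0,0,0],[0,0,0,0,0,0,0],[0,0,0,-0.01,0,0,0],[0,0,0,-0.03,0,0,0],[0,0,0,-0.04,0,0,0],[0,0,0,0,0,0,0]],
  ],
)

```text
t: 51.12
ee_pos: [516.2, 409.9, 100.3]
eef_rot: [-3.135, 0.002, -0.01]
ft_force: [0.5, -0.5, 0.0]
finger_gap: 84.9
```

```bash
python3 - <<'E'
from p import *
st();shot("wrist","ah_w")
E
```

```text
t 51.12 p [516.2 409.9 100.3] head -0.08 z [ 0.006  0.006 -1.   ] F [ 0.5 -0.5  0. ] gap 84.9
```

View pics/ah_w.png

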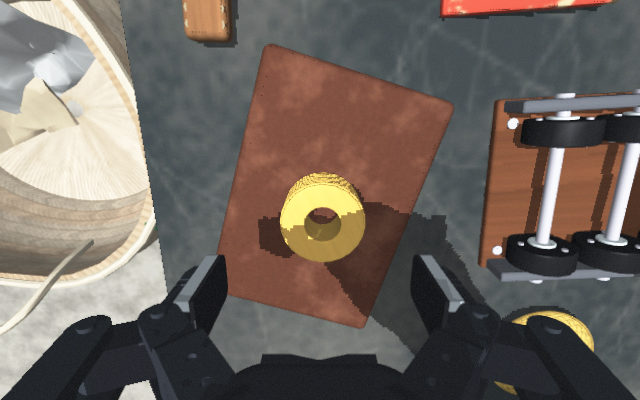

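```bash
python3 - <<'E'
from p import *
import pickle
o=pickle.load(open("ah_w.pkl","rb"));C=cam("wrist",o)
P=unproj(C,[(266,43),(454,105),(366,329),(215,289)],14)[:,:2]
print(P.mean(0)); print(unproj(C,[(323,222.5)],48))
st()
plan([(505,300,230,0,0,0),(480,50,240,0,0,0),(560,-320,240,0,0,3)],maxmm=45)
E
```

```text
[514.96482237 407.44891835]
[[514.48301632 407.78158464  48.        ]]
t 51.17 p [514.8 408.8  98.1] head -0.07 z [ 0.003  0.004 -1.   ] F [-0.4 -0.4 -0.8] gap 85.4
from [514.8 408.8  98.1] t 51.175 gap 85.4 22
[[[0, -0.0023, 0.0271, -0.0331, -0.001, -0.001, 0], [0, -0.0023, 0.0271, -0.0331, -0.001, -0.001, 0], [0, -0.0024, 0.0272, -0.033, -0.001, -0.001, 0], [0, -0.0024, 0.0272, -0.033, -0.001, -0.001, 0], [0, -0.0041, 0.0417, -0.0016, 0, 0, 0], [0, -0.0041, 0.0417, -0.0016, 0, 0, 0], [0, -0.0041, 0.0417, -0.0017, 0, 0, 0], [0, -0.0041, 0.0416, -0.0016, 0, 0, 0]]]
[[[0, -0.0041, 0.0417, -0.0017, 0, 0, 0], [0, -0.0042, 0.0416, -0.0016, 0, 0, 0], [0, 0.0089, 0.0411, 0, 0, 0, 0], [0, 0.0089, 0.0411, 0, 0, 0, 0], [0, 0.009, 0.0411, 0, 0, 0, 0], [0, 0.0089, 0.0411, 0, 0, 0, 0], [0, 0.009, 0.0411, 0, 0, 0, 0], [0, 0.0089, 0.0411, 0, 0, 0, 0]]]
[[[0, 0.009, 0.0411, 0, 0, 0, 0], [0, 0.0089, 0.0411, 0, 0, 0, 0], [0, 0.009, 0.0411, 0.0001, 0, 0, 0], [0, 0, 0, 0, 0, 0, 0], [0, 0, 0, 0, 0, 0, 0], [0, 0, 0, 0, 0, 0, 0]]]
```

```bash
python3 - <<'E'
from p import *
import pickle
C=cam("wrist",pickle.load(open("x_w.pkl","rb")))
P=unproj(C,np.array([(420,407),(609,363)])/5+(380,125),120);print(P,P.mean(0),np.linalg.norm(P[1]-P[0]),np.degrees(np.arctan2(*(P[1]-P[0])[[1,0]])))
P=unproj(C,np.array([(298,383),(610,310)])/5+(380,125),98);print(P,P.mean(0),np.linalg.norm(P[1]-P[0]),np.degrees(np.arctan2(*(P[1]-P[0])[[1,0]])))
P=unproj(C,np.array([(118,208),(483,115),(160,392)])/5+(380,125),30);print(P)
o=ctrl.get_obs();print(o["qpos"].round(2))
E
```

```text
[[ 623.93705974 -316.23051853  120.        ]
 [ 633.30032176 -346.34364012  120.        ]] [ 628.61869075 -331.28707933  120.        ] 31.53523058164401 -72.72763514896673
[[ 620.33537939 -304.1104628    98.        ]
 [ 636.96596381 -357.93105332   98.        ]] [ 628.6506716  -331.02075806   98.        ] 56.331450374823014 -72.82882965348976
[[ 637.73314369 -286.14491365   30.        ]
 [ 662.07132311 -362.38084832   30.        ]
 [ 595.50233479 -301.41028473   30.        ]]
[-0.84  0.53  0.14  1.66 -0.09  0.96 -2.24]
```

```bash
python3 - <<'E'
from p import *
plan([(505,300,240,20,0,0),(500,0,250,70,0,0),(628.6,-331,240,107.2,0.4,3)],maxmm=42)
E
```

```text
from [514.8 408.8  98.1] t 51.175 gap 85.4 25
[[[0, -0.0018, 0.0217, -0.0285, -0.001, -0.001, -0.07], [0, -0.0034, 0.0215, -0.0284, -0.001, -0.001, -0.07], [0, -0.0049, 0.0212, -0.0284, -0.001, -0.001, -0.07], [0, -0.0064, 0.0209, -0.0284, -0.001, -0.001, -0.07], [0, -0.0079, 0.0204, -0.0284, -0.001, -0.001, -0.07], [0, -0.0134, 0.035, -0.0012, 0, 0, -0.109], [0, -0.0171, 0.0334, -0.0012, 0, 0, -0.109], [0, -0.0207, 0.0313, -0.0012, 0, 0, -0.109]]]
[[[0, -0.0239, 0.0289, -0.0011, 0, 0, -0.109], [0, -0.027, 0.0261, -0.0012, 0, 0, -0.109], [0, -0.0296, 0.023, -0.0011, 0, 0, -0.109], [0, -0.032, 0.0196, -0.0012, 0, 0, -0.109], [0, -0.0339, 0.0161, -0.0011, 0, 0, -0.109], [0.4, -0.0296, 0.026, 0.0012, 0, 0, -0.072], [0.4, -0.0314, 0.0238, 0.0012, 0, 0, -0.072], [0.4, -0.0331, 0.0215, 0.0012, 0, 0, -0.072]]]
[[[0.4, -0.0345, 0.0191, 0.0012, 0, 0, -0.072], [0.4, -0.0358, 0.0166, 0.0012, 0, 0, -0.072], [0.4, -0.0369, 0.0139, 0.0012, 0, 0, -0.072], [0.4, -0.0379, 0.0112, 0.0011, 0, 0, -0.072], [0.4, -0.0386, 0.0085, 0.0012, 0, 0, -0.072], [0.4, -0.039, 0.0057, 0.0011, 0, 0, -0.072], [0.4, 0, 0, 0, 0, 0, 0], [0.4, 0, 0, 0, 0, 0, 0]]]
[[[0.4, 0, 0, 0, 0, 0, 0]]]
```

jog_arm(
  plan=[
    [[0,-0.0018,0.0217,-0.0285,0,0,-0.07],[0,-0.0034,0.0215,-0.0284,0,0,-0.07],[0,-0.0049,0.0212,-0.0284,0,0,-0.07],[0,-0.0064,0.0209,-0.0284,0,0,-0.07],[0,-0.0079,0.0204,-0.0284,0,0,-0.07],[0,-0.0134,0.035,-0.0012,0,0,-0.109],[0,-0.0171,0.0334,-0.0012,0,0,-0.109],[0,-0.0207,0.0313,-0.0012,0,0,-0.109]],
  ],
)

```text
t: 52.18
ee_pos: [501.3, 185.2, 240.3]
eef_rot: [-2.962, -1.047, 0.003]
ft_force: [0.2, -0.8, -0.3]
finger_gap: 85.0
```

jog_arm(
  plan=[
    [[0,-0.0239,0.0289,-0.0011,0,0,-0.109],[0,-0.027,0.0261,-0.0012,0,0,-0.109],[0,-0.0296,0.023,-0.0011,0,0,-0.109],[0,-0.032,0.0196,-0.0012,0,0,-0.109],[0,-0.0339,0.0161,-0.0011,0,0,-0.109],[0.4,-0.0296,0.026,0.0012,0,0,-0.072],[0.4,-0.0314,0.0238,0.0012,0,0,-0.072],[0.4,-0.0331,0.0215,0.0012,0,0,-0.072]],
  ],
)

```text
t: 53.18
ee_pos: [541.5, -112.0, 242.1]
eef_rot: [-2.361, -2.07, 0.001]
ft_force: [-0.5, 1.5, 0.3]
finger_gap: 51.6
```

jog_arm(
  plan=[
    [[0.4,-0.0345,0.0191,0.0012,0,0,-0.072],[0.4,-0.0358,0.0166,0.0012,0,0,-0.072],[0.4,-0.0369,0.0139,0.0012,0,0,-0.072],[0.4,-0.0379,0.0112,0.0011,0,0,-0.072],[0.4,-0.0386,0.0085,0.0012,0,0,-0.072],[0.4,-0.039,0.0057,0.0011,0,0,-0.072],[0.4,0,0,0,0,0,0],[0.4,0,0,0,0,0,0]],
  ],
)

```text
t: 54.18
ee_pos: [627.3, -330.7, 234.8]
eef_rot: [-1.865, -2.524, -0.001]
ft_force: [-0.1, 0.4, -0.3]
finger_gap: 51.0
```

jog_arm(
  plan=[
    [[0.4,0,0,0,0,0,0],[0.4,0,0,0,0,0,0]],
  ],
)

```text
t: 54.42
ee_pos: [627.9, -330.5, 236.3]
eef_rot: [-1.865, -2.528, -0.002]
ft_force: [-0.7, 0.1, 0.8]
finger_gap: 51.4
```

```bash
python3 - <<'E'
from p import *
st();o,im=shot("wrist","ai_w");print(o["qpos"].round(2))
shot("scene","ai_s")
E
```

```text
t 54.42 p [ 627.9 -330.5  236.3] head 107.16 z [ 0.     0.001 -1.   ] F [-0.7  0.1  0.8] gap 51.4
[ 0.25  0.52  0.27  1.37 -0.14  1.27  0.83]
```

View pics/ai_w.png

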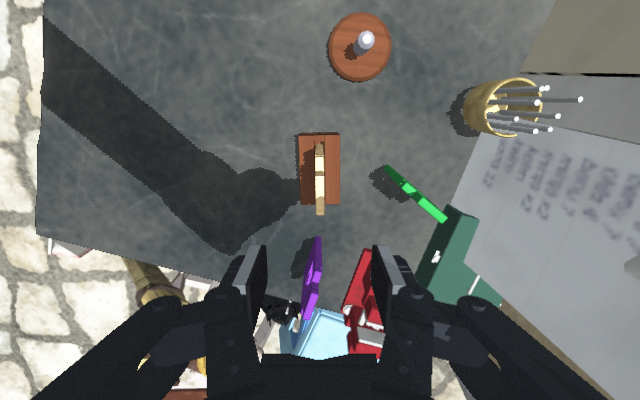

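View pics/ai_s.png

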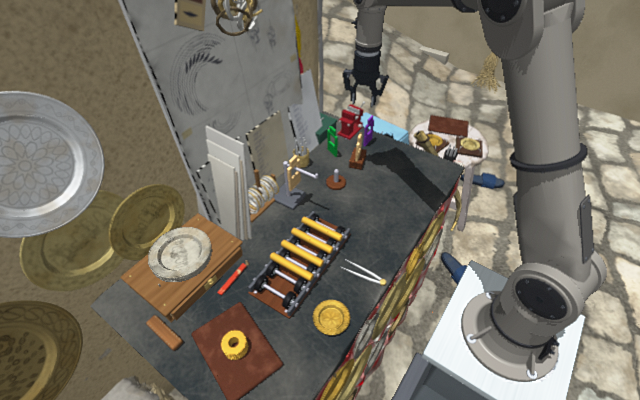

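```bash
python3 - <<'E'
from p import *
import pickle
crop(cv2.imread("pics/ai_w.png"),280,120,360,225,"pics/ai1.png",5.5)
C=cam("wrist",pickle.load(open("ai_w.pkl","rb")))
print(unproj(C,[(320,240),(300,318),(388,168),(446,217)],105))
E
```

```text
[[ 644.07642248 -378.68928957  105.        ]
 [ 650.32146915 -468.44793596  105.        ]
 [ 680.82383746 -294.7838431   105.        ]
 [ 748.38930295 -322.20322164  105.        ]]
```

View pics/ai1.png

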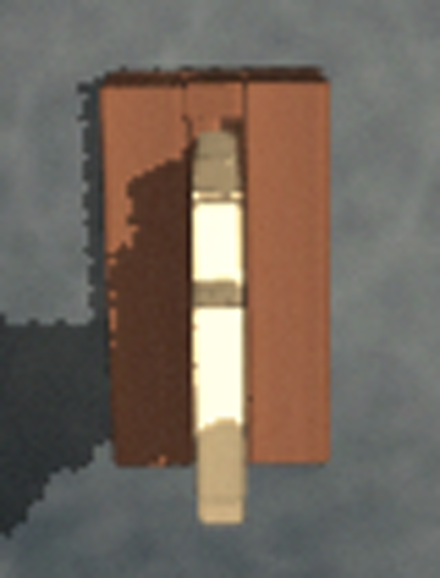

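```bash
python3 - <<'E'
from p import *
import pickle
C=cam("wrist",pickle.load(open("ai_w.pkl","rb")))
P=unproj(C,np.array([(218,306),(222,522)])/5.5+(280,120),120);print(P,P.mean(0),np.degrees(np.arctan2(*(P[0]-P[1])[[1,0]])))
plan([(628.6,-331,140,107.2,0.4,3,30)])
E
```

```text
[[ 624.20242167 -315.69090267  120.        ]
 [ 635.18121487 -349.07327395  120.        ]] [ 629.69181827 -332.38208831  120.        ] 108.20499971826827
from [ 627.8 -331.   236.3] t 54.525 gap 51.2 7
[[[0.4, -0.0001, 0.0002, 0.0241, 0, 0, 0], [0.4, -0.0001, 0.0002, 0.0241, 0, 0, 0], [0.4, -0.0001, 0.0002, 0.024, 0, 0, 0], [0.4, 0, 0.0001, 0.0241, 0, 0, 0], [0.4, 0, 0, 0, 0, 0, 0], [0.4, 0, 0, 0, 0, 0, 0], [0.4, 0, 0, 0, 0, 0, 0]]]
```

jog_arm(
  plan=[
    [[0.4,-0.0003,0.0003,0.0241,0,0,-0.001],[0.4,-0.0003,0.0003,0.0241,0,0,-0.001],[0.4,-0.0002,0.0003,0.024,0,0,-0.001],[0.4,-0.0002,0.0003,0.0241,0,0,-0.001],[0.4,0,0,0,0,0,0],[0.4,0,0,0,0,0,0],[0.4,0,0,0,0,0,0]],
  ],
)

```text
t: 55.4
ee_pos: [629.9, -332.8, 141.4]
eef_rot: [1.86, 2.529, 0.001]
ft_force: [-0.3, 0.4, -1.0]
finger_gap: 51.0
```

```bash
python3 - <<'E'
from p import *
st();shot("wrist","aj_w")
plan([(629.2,-331.7,96,107.7,0.4,2,15)])
E
```

```text
t 55.4 p [ 629.9 -332.8  141.4] head 107.31 z [ 0.002 -0.001 -1.   ] F [-0.3  0.4 -1. ] gap 51.0
from [ 629.8 -332.8  141.2] t 55.45 gap 51.3 6
[[[0.4, 0.0003, -0.0001, 0.0113, 0, 0, -0.002], [0.4, 0.0003, -0.0001, 0.0113, 0, 0, -0.002], [0.4, 0.0003, -0.0001, 0.0113, 0, 0, -0.002], [0.4, 0.0003, -0.0001, 0.0113, 0, 0, -0.002], [0.4, 0, 0, 0, 0, 0, 0], [0.4, 0, 0, 0, 0, 0, 0]]]
```

View pics/aj_w.png

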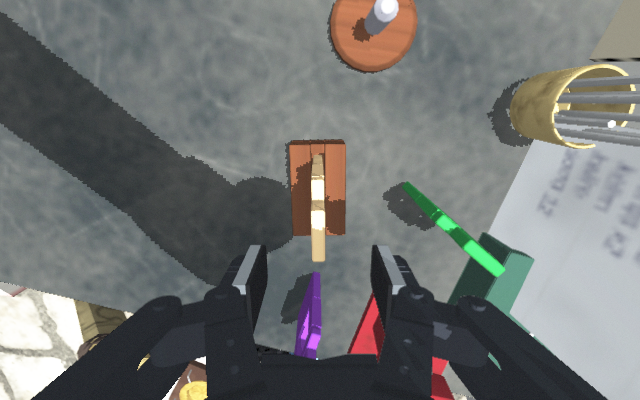

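jog_arm(
  plan=[
    [[0.4,0.0002,0,0.0113,0,0,-0.001],[0.4,0.0002,0,0.0113,0,0,-0.001],[0.4,0.0002,0,0.0113,0,0,-0.001],[0.4,0.0002,0,0.0113,0,0,-0.001],[0.4,0,0,0,0,0,0],[0.4,0,0,0,0,0,0]],
  ],
)

```text
t: 56.2
ee_pos: [629.1, -331.7, 94.7]
eef_rot: [1.857, 2.534, 0.001]
ft_force: [0.5, -0.4, 0.1]
finger_gap: 51.1
```

```bash
python3 - <<'E'
from p import *
st();shot("wrist","ak_w")
E
```

```text
t 56.2 p [ 629.1 -331.7   94.7] head 107.53 z [ 0.  0. -1.] F [ 0.5 -0.4  0.1] gap 51.1
```

View pics/ak_w.png

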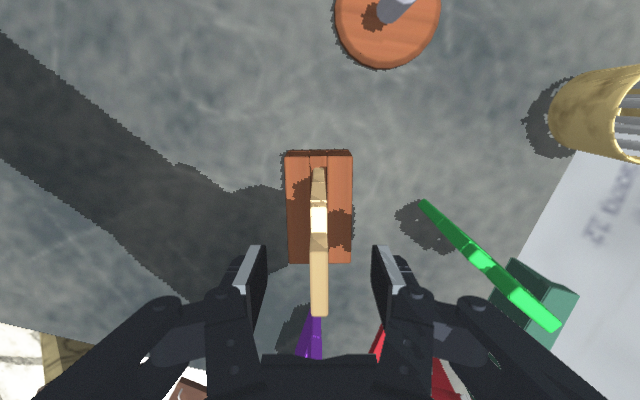

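jog_arm(
  plan=[
    [[0.7,0,0,0,0,0,0],[1,0,0,0,0,0,0],[1,0,0,0,0,0,0],[1,0,0,0,0,0,0],[1,0,0,0,0,0,0],[1,0,0,0,0,0,0]],
  ],
)

```text
t: 57.0
ee_pos: [629.2, -331.8, 95.0]
eef_rot: [1.857, 2.534, 0.001]
ft_force: [0.3, -0.2, 3.6]
finger_gap: 6.7
```

jog_arm(
  plan=[
    [[1,0,0,-0.01,0,0,0],[1,0,0,-0.015,0,0,0],[1,0,0,-0.02,0,0,0],[1,0,0,-0.03,0,0,0],[1,0,0,-0.03,0,0,0],[1,0,0,-0.03,0,0,0],[1,0,0,0,0,0,0],[1,0,0,0,0,0,0]],
  ],
)

```text
t: 58.0
ee_pos: [628.5, -331.4, 229.4]
eef_rot: [-1.856, -2.533, -0.001]
ft_force: [0.1, 0.1, -1.9]
finger_gap: 7.1
```

```bash
python3 - <<'E'
from p import *
st();shot("wrist","al_w");shot("side","al_d")
crop(cv2.imread("pics/al_d.png"),300,130,460,250,"pics/al1.png",5)
E
```

```text
t 58.0 p [ 628.5 -331.4  229.4] head 107.53 z [-0.001  0.001 -1.   ] F [ 0.1  0.1 -1.9] gap 7.1
```

View pics/al_w.png

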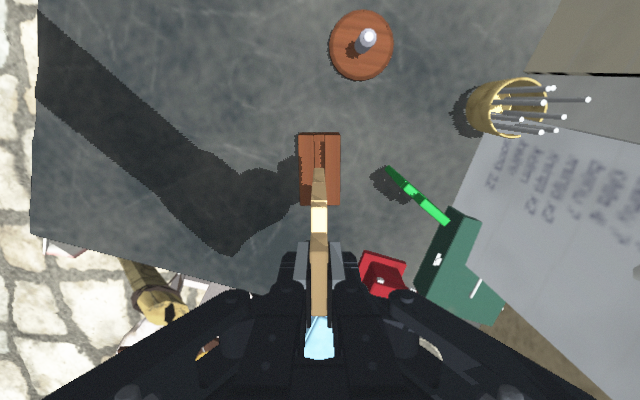

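View pics/al1.png

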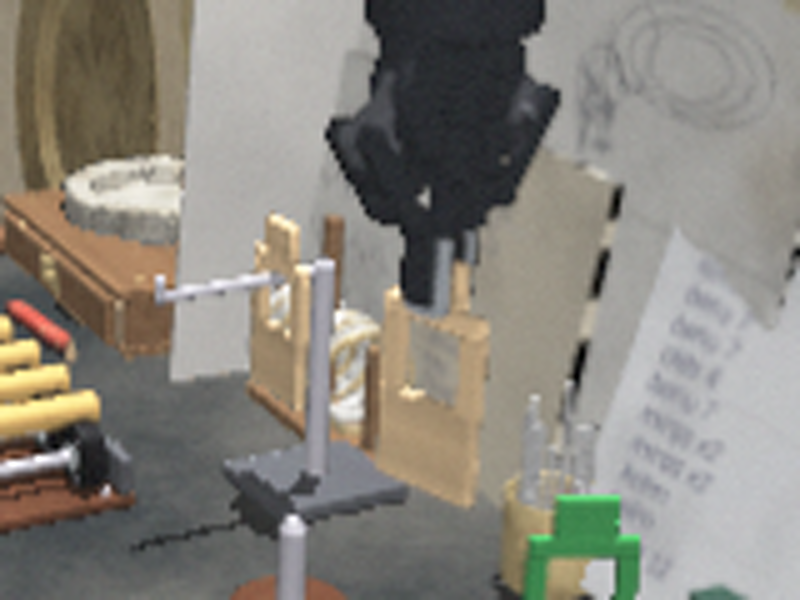

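```bash
python3 - <<'E'
from p import *
plan([(545,-200,229,100,1,0),(545,-57,200,93,1,4)],maxmm=40)
E
```

```text
from [ 628.2 -331.1  228.1] t 58.1 gap 6.9 12
[[[1.0, 0.0375, -0.0099, -0.0001, 0, -0.001, 0.033], [1.0, 0.0372, -0.0112, -0.0002, 0, -0.001, 0.033], [1.0, 0.0368, -0.0124, -0.0002, 0, -0.001, 0.033], [1.0, 0.0363, -0.0136, -0.0002, 0, -0.001, 0.033], [1.0, 0.0352, 0.0062, 0.0072, 0, 0.001, 0.03], [1.0, 0.0354, 0.0051, 0.0072, 0, 0.001, 0.03], [1.0, 0.0355, 0.0041, 0.0072, 0, 0.001, 0.03], [1.0, 0.0357, 0.003, 0.0073, 0, 0.001, 0.03]]]
[[[1, 0, 0, 0, 0, 0, 0], [1, 0, 0, 0, 0, 0, 0], [1, 0, 0, 0, 0, 0, 0], [1, 0, 0, 0, 0, 0, 0]]]
```

jog_arm(
  plan=[
    [[1,0.0375,-0.0099,0,0,0,0.033],[1,0.0372,-0.0112,0,0,0,0.033],[1,0.0368,-0.0124,0,0,0,0.033],[1,0.0363,-0.0136,0,0,0,0.033],[1,0.0352,0.0062,0.0072,0,0,0.03],[1,0.0354,0.0051,0.0072,0,0,0.03],[1,0.0355,0.0041,0.0072,0,0,0.03],[1,0.0357,0.003,0.0073,0,0,0.03]],
  ],
)

```text
t: 59.1
ee_pos: [544.9, -56.2, 199.6]
eef_rot: [-2.161, -2.278, 0.001]
ft_force: [0.1, 0.1, -0.1]
finger_gap: 6.6
```

jog_arm(
  plan=[
    [[1,0,0,0,0,0,0],[1,0,0,0,0,0,0],[1,0,0,0,0,0,0],[1,0,0,0,0,0,0]],
  ],
)

```text
t: 59.6
ee_pos: [545.7, -58.7, 200.8]
eef_rot: [-2.163, -2.279, -0.0]
ft_force: [-0.0, -0.1, -0.4]
finger_gap: 6.6
```

```bash
python3 - <<'E'
from p import *
st();shot("wrist","am_w");shot("side","am_d");shot("scene","am_s")
crop(cv2.imread("pics/am_d.png"),280,150,440,250,"pics/am1.png",5)
crop(cv2.imread("pics/am_s.png"),250,110,370,220,"pics/am2.png",5)
E
```

```text
t 59.6 p [545.7 -58.7 200.8] head 92.98 z [ 0.  0. -1.] F [-0.  -0.1 -0.4] gap 6.6
```

View pics/am_w.png

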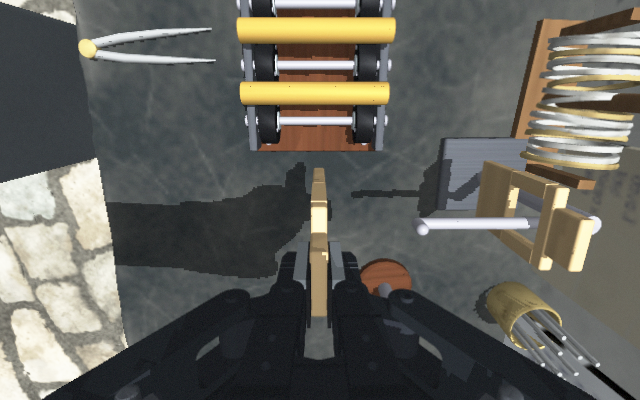

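View pics/am1.png

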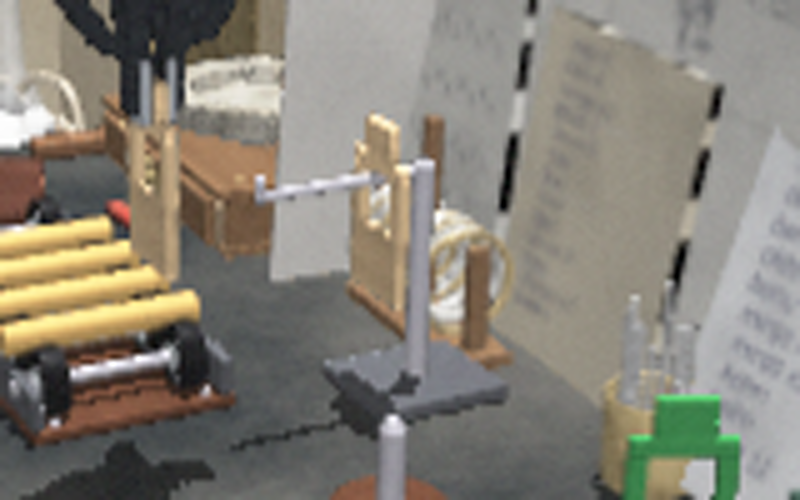

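View pics/am2.png

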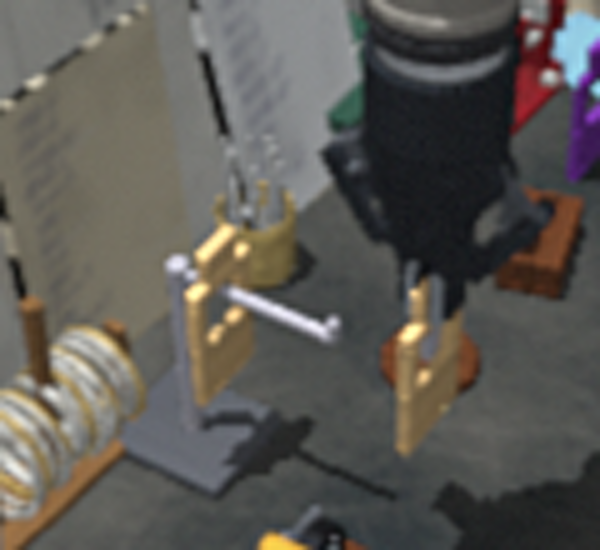

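```bash
python3 - <<'E'
from p import *
crop(cv2.imread("pics/am_w.png"),405,130,615,285,"pics/am3.png",3.8)
E
```

```text
(no output)
```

View pics/am3.png

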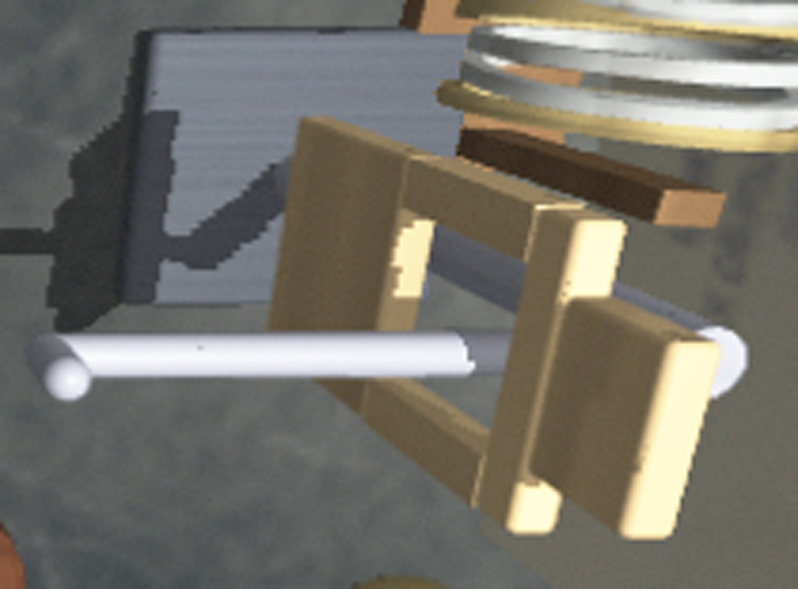

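```bash
python3 - <<'E'
from p import *
import pickle
Cw=cam("wrist",pickle.load(open("am_w.pkl","rb")));Cs=cam("scene");Cd=cam("side")
f=lambda q,z:unproj(Cw,np.array(q)/3.8+(405,130),z).round(1)
print("tip",f([(68,378)],158)); print("post",f([(722,362)],152)); print("arm",f([(110,355),(450,355)],146))
print("tab",f([(668,345),(622,535),(718,345),(670,535)],182)); print("sh",f([(572,222),(508,530)],160))
tip=[(422.9,229.5),(250+332/5,110+325/5),(280+259/5,150+177/5)]
print("tip tri",tri([Cw,Cs,Cd],tip), tri([Cs,Cd],tip[1:]))
post=[(595,225.3),(250+177/5,110+265/5),(280+424/5,150+164/5)]
print("post tri",tri([Cw,Cs,Cd],post),tri([Cs,Cd],post[1:]))
E
```

```text
tip [[611.7 -57.6 158. ]]
post [[724.2 -51.3 152. ]]
arm [[622.9 -57.8 146. ]
 [682.4 -54.7 146. ]]
tab [[687.2 -38.2 182. ]
 [689.5 -68.9 182. ]
 [694.3 -37.9 182. ]
 [696.6 -68.5 182. ]]
sh [[686.  -26.2 160. ]
 [690.1 -80.8 160. ]]
tip tri [611.64050697 -57.25067438 157.73717825] [611.64585706 -56.8013911  157.63389926]
post tri [723.19361164 -52.03027352 150.52449895] [722.423938   -52.72098454 149.97091342]
```

```bash
python3 - <<'E'
from p import *
st()
plan([(570,-59.5,176,93,1,3,20)])
E
```

```text
t 59.75 p [545.8 -58.  200.8] head 93.05 z [ 0.  0. -1.] F [ 0.2 -0.1 -0.9] gap 6.8
from [545.8 -58.  200.8] t 59.75 gap 6.8 5
[[[1.0, -0.0014, 0.0121, 0.0124, 0, 0, 0], [1.0, -0.0014, 0.012, 0.0124, 0, 0, 0], [1, 0, 0, 0, 0, 0, 0], [1, 0, 0, 0, 0, 0, 0], [1, 0, 0, 0, 0, 0, 0]]]
```

jog_arm(
  plan=[
    [[1,-0.0014,0.012,0.0124,0,0,0],[1,-0.0014,0.012,0.0124,0,0,0],[1,0,0,0,0,0,0],[1,0,0,0,0,0,0],[1,0,0,0,0,0,0]],
  ],
)

```text
t: 60.38
ee_pos: [569.9, -59.0, 176.2]
eef_rot: [-2.161, -2.28, -0.001]
ft_force: [0.6, -0.1, -0.2]
finger_gap: 6.9
```

```bash
python3 - <<'E'
from p import *
st();shot("side","an_d");shot("wrist","an_w");shot("scene","an_s")
crop(cv2.imread("pics/an_d.png"),280,150,400,240,"pics/an1.png",6)
crop(cv2.imread("pics/an_s.png"),250,120,370,210,"pics/an2.png",6)
plan([(645,-55.8,176,93,1,3,15)])
E
```

```text
t 60.38 p [569.9 -59.  176.2] head 93.09 z [ 0.  0. -1.] F [ 0.6 -0.1 -0.2] gap 6.9
from [569.9 -58.9 176.3] t 60.525 gap 7.0 9
[[[1.0, -0.0002, 0.0125, 0.0001, 0, 0, 0], [1.0, -0.0001, 0.0125, 0.0001, 0, 0, 0], [1.0, -0.0002, 0.0125, 0, 0, 0, 0], [1.0, -0.0001, 0.0125, 0.0001, 0, 0, 0], [1.0, -0.0002, 0.0126, 0, 0, 0, 0], [1.0, -0.0001, 0.0125, 0.0001, 0, 0, 0], [1, 0, 0, 0, 0, 0, 0], [1, 0, 0, 0, 0, 0, 0]]]
[[[1, 0, 0, 0, 0, 0, 0]]]
```

View pics/an1.png

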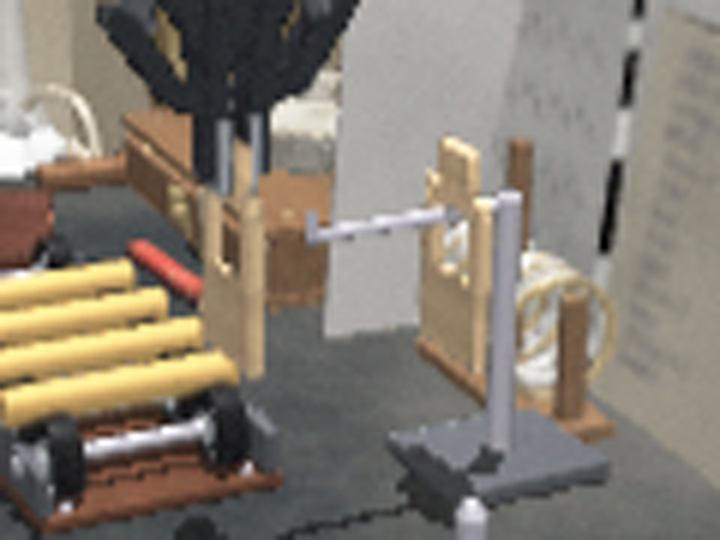

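View pics/an2.png

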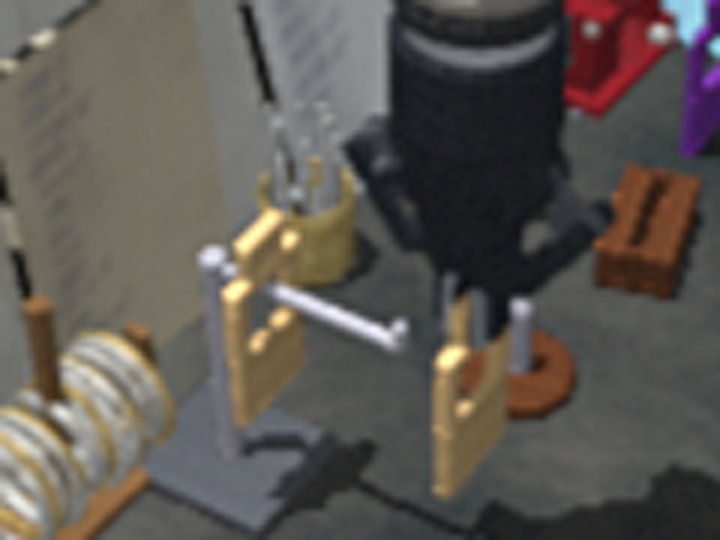

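jog_arm(
  plan=[
    [[1,0,0.0125,0,0,0,0],[1,0,0.0125,0,0,0,0],[1,0,0.0125,0,0,0,0],[1,0,0.0125,0,0,0,0],[1,0,0,0,0,0,0],[1,0,0,0,0,0,0]],
  ],
)

```text
t: 61.28
ee_pos: [619.5, -56.4, 175.7]
eef_rot: [-2.16, -2.28, 0.001]
ft_force: [-0.1, 0.2, -0.3]
finger_gap: 6.9
```

```bash
python3 - <<'E'
from p import *
st();shot("side","ao_d");shot("wrist","ao_w")
crop(cv2.imread("pics/ao_d.png"),300,150,400,230,"pics/ao1.png",7)
E
```

```text
t 61.27 p [619.5 -56.4 175.7] head 93.09 z [-0.001  0.    -1.   ] F [-0.1  0.2 -0.3] gap 6.9
```

View pics/ao1.png

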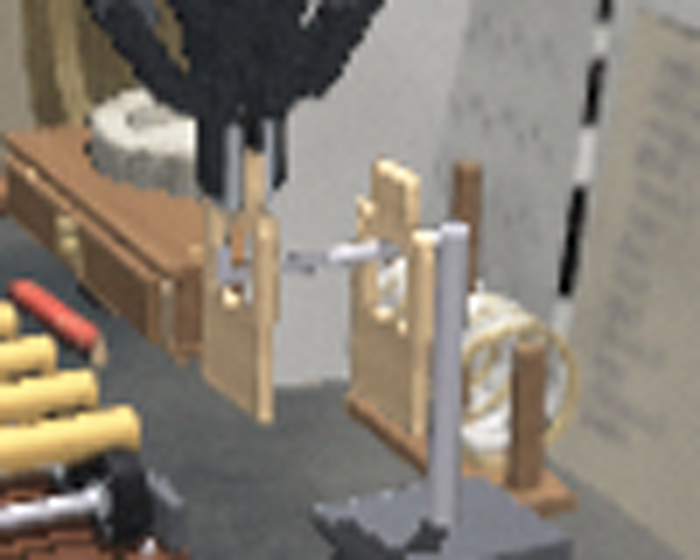

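View pics/ao_w.png

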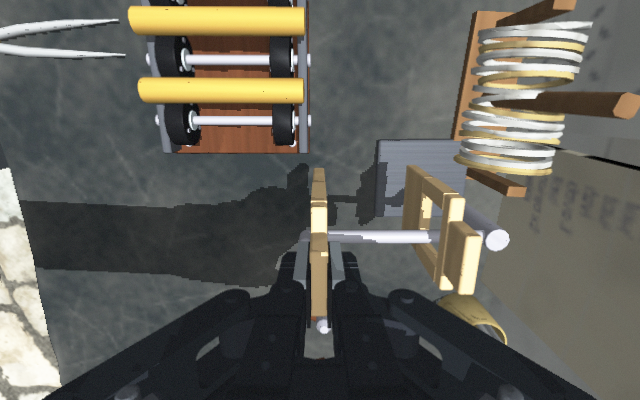

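jog_arm(
  plan=[
    [[1,0,0.009,0,0,0,0],[1,0,0.009,0,0,0,0],[1,0,0.008,0,0,0,0],[1,0,0,0,0,0,0],[1,0,0,0.008,0,0,0],[1,0,0,0.006,0,0,0],[1,0,0,0,0,0,0],[1,0,0,0,0,0,0]],
  ],
)

```text
t: 62.38
ee_pos: [645.7, -54.8, 162.0]
eef_rot: [-2.16, -2.28, -0.001]
ft_force: [-0.4, 0.6, 0.3]
finger_gap: 7.1
```

```bash
python3 - <<'E'
from p import *
st();shot("side","ap_d");shot("wrist","ap_w")
crop(cv2.imread("pics/ap_d.png"),300,150,400,230,"pics/ap1.png",7)
E
```

```text
t 62.38 p [645.7 -54.8 162. ] head 93.1 z [-0.  0. -1.] F [-0.4  0.6  0.3] gap 7.1
```

View pics/ap1.png

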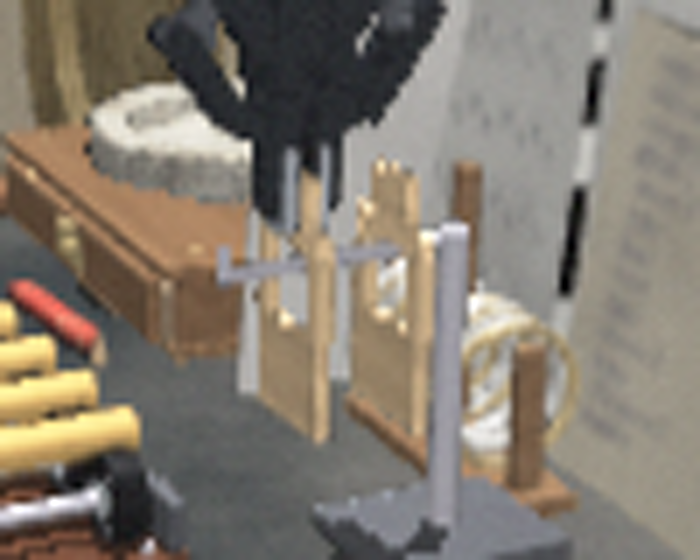

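View pics/ap_w.png

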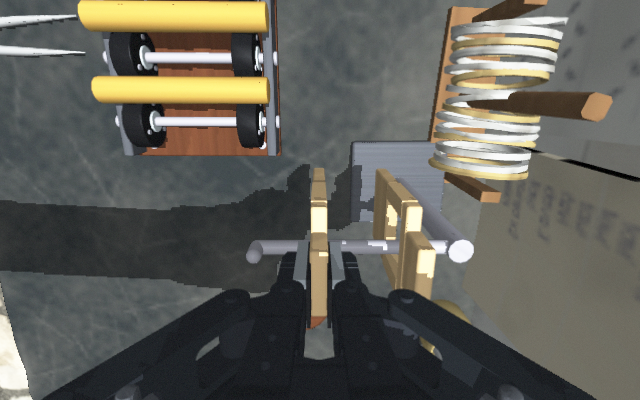

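jog_arm(
  plan=[
    [[1,0,0,0.002,0,0,0],[1,0,0,0.0015,0,0,0],[1,0,0,0,0,0,0],[1,0,0,0,0,0,0]],
  ],
)

```text
t: 62.98
ee_pos: [645.8, -54.8, 158.4]
eef_rot: [-2.16, -2.28, -0.001]
ft_force: [-0.2, 0.0, -0.6]
finger_gap: 7.1
```

jog_arm(
  plan=[
    [[1,0,0,0.001,0,0,0],[1,0,0,0,0,0,0],[1,0,0,0,0,0,0]],
  ],
)

```text
t: 63.35
ee_pos: [645.8, -54.8, 157.4]
eef_rot: [-2.16, -2.28, -0.001]
ft_force: [0.6, 0.5, -0.4]
finger_gap: 6.7
```

jog_arm(
  plan=[
    [[1,0,0,0.001,0,0,0],[1,0,0,0,0,0,0],[1,0,0,0,0,0,0]],
  ],
)

```text
t: 63.72
ee_pos: [645.9, -54.8, 156.8]
eef_rot: [-2.161, -2.281, -0.001]
ft_force: [-0.7, 1.0, 2.3]
finger_gap: 7.0
```

jog_arm(
  plan=[
    [[1,0,0,0.001,0,0,0],[1,0,0,0,0,0,0],[1,0,0,0,0,0,0]],
  ],
)

```text
t: 64.1
ee_pos: [646.0, -54.8, 156.7]
eef_rot: [2.161, 2.281, 0.002]
ft_force: [-2.1, 1.0, 6.2]
finger_gap: 7.0
```

jog_arm(
  plan=[
    [[1,0,0,-0.0008,0,0,0],[0.92,0,0,0,0,0,0],[0.85,0,0,0,0,0,0],[0.78,0,0,0,0,0,0],[0.75,0,0,0,0,0,0],[0.75,0,0,0,0,0,0]],
  ],
)

```text
t: 64.85
ee_pos: [645.7, -54.8, 156.0]
eef_rot: [-2.16, -2.28, -0.0]
ft_force: [-0.3, -0.3, 0.7]
finger_gap: 21.1
```

```bash
python3 - <<'E'
from p import *
st();shot("side","aq_d");shot("wrist","aq_w")
crop(cv2.imread("pics/aq_d.png"),300,150,400,230,"pics/aq1.png",7)
E
```

```text
t 64.85 p [645.7 -54.8 156. ] head 93.1 z [-0.  0. -1.] F [-0.3 -0.3  0.7] gap 21.1
```

View pics/aq1.png

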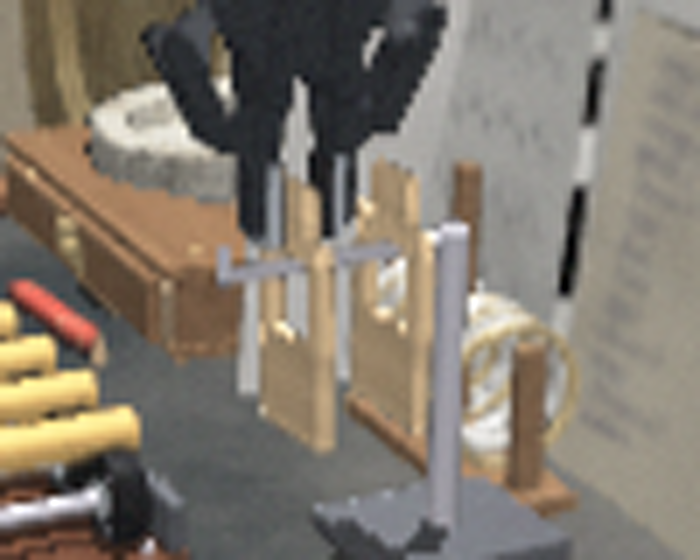

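View pics/aq_w.png

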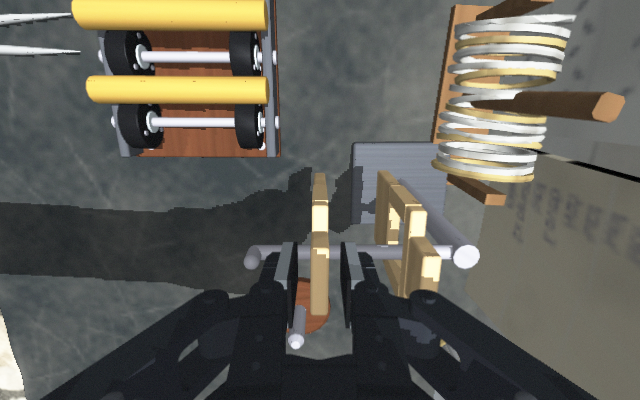

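Released: the tag hangs free between the pads, and the old tag is unmoved. I'll retract straight up.

jog_arm(
  plan=[
    [[0.75,0,0,-0.008,0,0,0],[0.75,0,0,-0.015,0,0,0],[0.75,0,0,-0.02,0,0,0],[0.75,0,0,-0.03,0,0,0],[0.75,0,0,-0.03,0,0,0],[0.75,0,0,-0.03,0,0,0],[0.75,0,0,0,0,0,0],[0.75,0,0,0,0,0,0]],
  ],
)

```text
t: 65.95
ee_pos: [645.5, -54.8, 289.2]
eef_rot: [-2.16, -2.28, -0.0]
ft_force: [-0.5, -0.8, -0.5]
finger_gap: 21.1
```

jog_arm(
  plan=[
    [[0.75,0,-0.03,-0.01,0,0,0],[0.75,0,-0.03,-0.01,0,0,0],[0.75,0,-0.03,-0.01,0,0,0],[0.75,0,-0.03,-0.01,0,0,0],[0.75,0,0,0,0,0,0],[0.75,0,0,0,0,0,0],[0.75,0,0,0,0,0,0],[0.75,0,0,0,0,0,0]],
  ],
)

```text
t: 66.95
ee_pos: [526.2, -61.2, 328.5]
eef_rot: [-2.16, -2.28, 0.001]
ft_force: [-0.3, 0.1, -1.0]
finger_gap: 21.3
```

```bash
python3 - <<'E'
from p import *
st();shot("side","ar_d");shot("wrist","ar_w");shot("scene","ar_s")
a=cv2.imread("pics/ar_d.png");crop(a,220,150,400,270,"pics/ar1.png",4.4)
a=cv2.imread("pics/ar_s.png");crop(a,180,110,380,400,"pics/ar2.png",2)
E
```

```text
t 66.95 p [526.2 -61.2 328.5] head 93.11 z [-0.001  0.    -1.   ] F [-0.3  0.1 -1. ] gap 21.3
```

View pics/ar1.png

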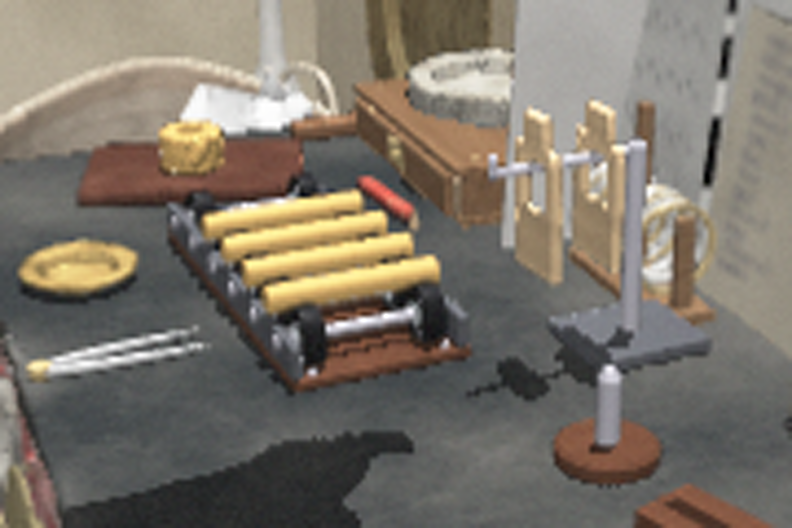

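View pics/ar_w.png

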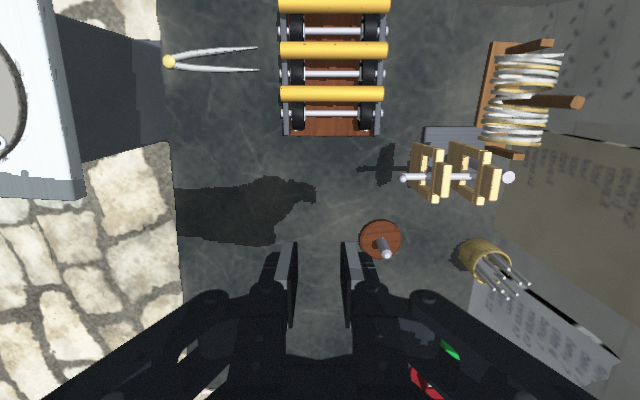

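View pics/ar2.png

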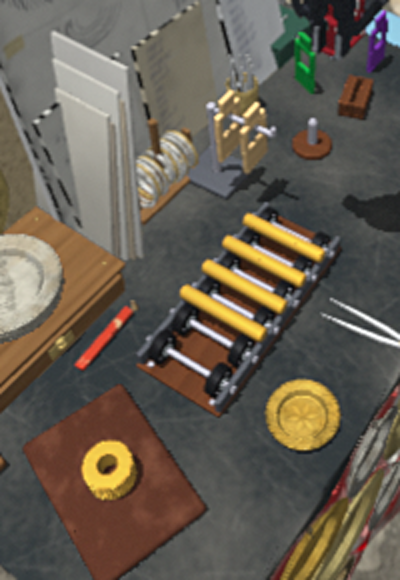

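```bash
python3 - <<'E'
from p import *
import pickle
C=cam("wrist",pickle.load(open("ar_w.pkl","rb")));im=cv2.imread("pics/ar_w.png")
m=cv2.inRange(cv2.cvtColor(im,cv2.COLOR_BGR2HSV),(15,110,60),(35,255,255))
k,l,s,ce=cv2.connectedComponentsWithStats(m)
def show(n,C,m,z,lim):
    k,l,s,ce=cv2.connectedComponentsWithStats(m)
    for i in range(1,k):
        if s[i,4]<60: continue
        P=unproj(C,np.argwhere(l==i)[:,::-1].astype(float),z)
        c,(w,h),a=cv2.minAreaRect(P[:,:2].astype(np.float32))
        if w<h: w,h,a=h,w,a-90
        if c[1]>lim[0] and c[1]<lim[1] and 300<c[0]<700: print(n,np.round(c,1),round(w),round(h),round(a,1))
show("w",C,m,48,(-50,250))
C=cam("scene");im=cv2.imread("pics/ar_s.png");m=cv2.inRange(cv2.cvtColor(im,cv2.COLOR_BGR2HSV),(15,110,60),(35,255,255))
show("s",C,m,46,(-50,450))
# coil top hole in scene crop: (108,463)/2
print(unproj(C,[(180+107/2,110+463/2)],48))
C=cam("wrist",pickle.load(open("am_w.pkl","rb")));im=cv2.imread("pics/am_w.png");m=cv2.inRange(cv2.cvtColor(im,cv2.COLOR_BGR2HSV),(15,110,60),(35,255,255))
show("am",C,m,48,(-50,450))
st()
E
```

```text
w [534.1 119. ] 132 13 3.0
w [536.7  72.5] 131 20 3.0
w [537.5  22.7] 131 19 3.0
s [540.   22.5] 138 27 3.2
s [538.6  72.5] 138 27 2.4
s [535.8 122.6] 137 25 2.5
s [532.8 172.4] 137 25 3.0
s [363.8 228.5] 88 88 35.2
s [507.6 409.9] 70 60 -6.1
[[512.68909062 407.2125446   48.        ]]
am [536.3  72.3] 133 20 2.9
am [537.6  22.7] 132 19 2.9
t 67.1 p [526.1 -61.4 328.9] head 93.1 z [-0.001  0.    -1.   ] F [-0.1  0.1 -0.3] gap 21.5
```

jog_arm(
  plan=[
    [[0.75,0,0,0,0,0,0],[0.75,0,0,0,0,0,0],[0.75,0,0,0,0,0,0],[0.75,0,0,0,0,0,0],[0.75,0,0,0,0,0,0],[0.75,0,0,0,0,0,0],[0.75,0,0,0,0,0,0],[0.75,0,0,0,0,0,0]],
  ],
)

```text
t: 68.1
ee_pos: [525.9, -61.4, 329.2]
eef_rot: [-2.16, -2.28, -0.001]
ft_force: [-0.7, -0.9, 0.7]
finger_gap: 21.4
```

```bash
python3 - <<'E'
from p import *
st()
for n,f in (("side","ar_d"),("scene","ar_s")):
    a=cv2.imread(f"pics/{f}.png");b=optics.camera(n);cv2.imwrite(f"pics/as_{n}.png",b)
    d=cv2.absdiff(a,b).max(2)
    for nm,(x0,y0,x1,y1) in ({"tags":(325,165,375,220),"bed":(255,185,330,245),"coil":(240,175,290,195)} if n=="side" else {"tags":(270,140,320,205),"bed":(245,205,355,320),"coil":(190,300,285,400)}).items():
        print(n,nm,int((d[y0:y1,x0:x1]>40).sum()))
E
```

```text
t 68.1 p [525.9 -61.4 329.2] head 93.1 z [-0.  0. -1.] F [-0.7 -0.9  0.7] gap 21.4
side tags 0
side bed 0
side coil 0
scene tags 0
scene bed 0
scene coil 0
```

All of it is at rest, so I'm handing in.

```bash
python3 - <<'E'
from rig import ctrl
print(ctrl.finish_job())
E
```

```text
the job is handed in; nothing more can be done
None
```

The job is done and handed in at about 68 s of the 210 s allowed.

- **Rods:** Four of the five rods were there. Each lies in its own trough, at y = -100, -50, 0 and +50 mm in the bed's frame. The last wrist-camera check put the three it could see within about 2 mm of centre. The scene camera sees all four but reads x about 2.5 mm higher, which is about its calibration error. For the rod only it sees, at +50 mm, the wrist view just after release gave a centre within about 1 mm.
- **Coil:** I slid it off the spindle and laid it flat on the pad. The first time I backed away it was about 17 mm off centre, either knocked or slipped at release. I picked it up again and re-centred it to under 1 mm by the wrist camera and about 2 mm by the scene camera.
- **New tag:** I took the plain plywood tag from the stand, and left the green and purple ones alone. It hangs by its window on the hook arm, about 33 mm in from the tip. The old tag is still in place.

In two sets of side and scene pictures taken a second apart just before handing in, the tags, the bed and the coil had not moved. The robot was touching nothing. No check failed at the end.

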